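# Lay the next tile of a course with an even joint

## Task

Carry on the course of glazed tiles on the backer board with the blue tile, using the wooden spacer so that its joint matches the one before: first stand the spacer on the board with its blade along the free end of the last bonded tile. Then lay the blue tile next in the course, glaze up, pushed up snug to the blade and flush against the wooden straightedge. Last, lift the spacer out without shifting the tile and stand it upright on the bench, off the board; leave the other loose things where they are.

Things in the scene. Friction and masses are not known exactly. Their poses are not given: they have to be found in the camera images.
- board: Off-white board fixed flat on the bench, 310 (x) x 360 (y) x 13 mm; origin at the centre of its underside, x away from the robot, y left along the course. The straightedge, a brown wooden strip 22 (x) x 355 (y) x 11 mm high, is fixed on it: its face towards the tiles looks to -x, at board x = +94 mm. In front of the course the board is bare but for flat pencil lines at the middles of the joints to come.
- last_tile: Cream glazed tile bonded to the board, the last of the course; 55 mm (x) x 100 mm (y) x 25 mm high, origin at the centre of its underside, which lies on the board's top; axes parallel to the board's. Its free end faces -y, at y = -50 mm in its own frame. Its +x face butts against the straightedge. A sea-green tile of the same size is bonded on its +y side with a joint of 8 mm.
- blue_tile: Loose tile with dark blue glaze on top and a terracotta body, 55 mm (x) x 100 mm (y) x 25 mm high, 0.26 kg; origin at the centre of its underside, z up out of the glazed top, y along its length. At the start it lies glaze up on the bench to the left of the board. Grip it across the 55 mm. When laid, its origin is 108 mm from last_tile's along -y (joint 8 mm) and level with it in x and z.
- cream_tile: Loose spare tile, cream glaze, the same size and weight as the blue one and lying near it (the two may have changed places); not to be moved.
- spacer: Loose wooden joint spacer, 0.06 kg, standing upright on the bench to the right of the board: a dark square handle post 24 x 24 mm, 55 mm high, with a thin blade 8 mm thick (y) and 22 mm high that starts at its foot and runs to +x. Origin on the underside, under the centre of the post; z up. The blade's tip is 74 mm from the origin along +x. Its underside is flat and it stands by itself. Grip the post from above, across either pair of faces.
- spacer_blade (a point): Middle of the spacer's blade, 43 mm along +x from the spacer's origin and 11 mm above its underside. In the joint the blade lies along last_tile's x and its middle is about 54 mm from last_tile's origin along -y; the tip then stands just short of the straightedge and the post stands in front of the course (towards the robot).
- slip_cup: Beige tub with a white snap lid, 79 mm across, 46 mm high, standing on the bench behind right; origin at the centre of its underside. Not to be moved.
- brush: Brush with a blue handle, 190 mm long (y), 12 mm thick, lying on the bench at the right; origin under its middle. Not to be moved.
- glaze_tub: Light blue tub with a white lid, 67 mm across, 57 mm high, standing on the bench beyond the loose tiles at the left; origin at the centre of its underside. Not to be moved.

How it is judged:
By the outcome, as a careful person would: the job done as asked, in the order asked, and still so for the second after the job is handed in, with the robot touching nothing.
It also fails if it takes over 67 s, if anything falls off the work surface, if the arm or the gripper's body presses on something with over 40 N, if the wrist force passes 120 N, or if a joint passes its speed limit or range.

## Robot

A 6-joint arm with a two-finger parallel gripper is mounted at the origin on a cart in front of the work surface, level with it; the furniture and walls round the work are solid. World frame = base frame: x ahead of the robot, y to its left, z up, the work surface at z = 0. Lengths are in m, angles in rad, forces in N, time in s.
With the tool pointing down it reaches from about 0.25 to 0.775 m from the base axis. Payload 4 kg.
Tool frame: the origin (TCP) lies between the finger pads; the fingertips stand 11 mm ahead of it and the grasp point (between the pads) lies 8 mm behind it; z points along the fingers, y is the direction in which the jaws open and shut (so a half turn about z gives the same grasp; the last joint's range is limited). The gripper opens to 94 mm and grips with 3 to 60 N. Pads are 16 mm wide; open, the fingers measure 119 mm over their backs; the gripper's body (75 mm by 177 mm) begins 78 mm behind the grasp point.
Start: joints at [-1.326, 0.087, 1.371, -0, 1.684, -0.103], TCP at [0.187, -0.517, 0.196] pointing down, gripper open.
Joint ranges: [-3.1, 3.1], [-0.76, 2.03], [0.27, 2.55], [-1.08, 4.22], [0.17, 2.65], [-2.57, 2.57]. Speed limits (rad/s): [2.79, 2.79, 3.14, 3.14, 3.14, 3.14].

## Interface

Orientations are given as [roll, pitch, yaw] about the fixed x, y, z axes, in that order (R = Rz(yaw) Ry(pitch) Rx(roll)).
In Python, from bench import get_obs, cams, ticket gives the robot as it stands. The module is installed in compiled form; this text tells all that it offers.
- The arm moves only by the shell command python3 -m crank 'ROWS'. ROWS is JSON, a list of rows, each an object of numbers: "tx", "ty", "tz": the shift along the tool's x, y, z in cm; "twist": the turn about the tool's z in degrees; "grip": the opening, from 0 (shut) to 1 (fully open). In form: [{"tx": .., "ty": .., "tz": .., "twist": .., "grip": ..}, ...]. A call has 1 to 12 rows; each row shifts and turns the commanded pose from where the row before left it, along the tool's axes as they then stand; what a row does not reach is not made up. A row lasts 1/8 s, in which the tool goes at most 62.5 mm and 10.7 degrees, less where a joint would pass 70% of its speed; a pose out of reach is approached as far as the arm can. A call is refused whole if a number of a shift passes 6.25 or a number of a turn 10.7, either way. A call with a gripper value outside its range is refused whole. The fingers move at their own pace and stop on an object; the grip force is fixed at half the most. Time passes only in rows, so rows that do not move let the fingers close. It gives the time, the measured TCP pose, the force and the opening at its end, in the units of the state.
- get_obs(): the state, without advancing time (a new reading comes with each control period).
- cams.snapshot(name): name is "scene" or "top" or "wrist"; returns a dict with "frame" (384x512x3 uint8, red, green, blue), "intrinsics" (3x3 intrinsics, pixels), "R" (3x3) and "t" (3): a world point X has camera coordinates R X + t; the wrist camera has in their place "hand_eye" (4x4, takes a point from camera to tool coordinates, whose origin is the TCP and whose axes are the flange's). Camera axes: x right, y down, z forward; pixel columns grow to the right and rows downward; lengths in m; the calibration is good to about 2 mm. A picture is of the moment at which its call begins: read the wrist's pose just before it. There is no depth.
- ticket.close_job(): hands the job in, once; it reports no verdict.
Trained networks look in a picture, given as the dict that the camera call returned (one of the last four; its "shot" number tells which), for a name from the list of things; names that differ only in an ending like _2 or _b are one class to them, and where a whole thing is asked for, a point or a joint stands for the part that bears it (a point fixed in the world has none). Each returns a list of dicts, best first, with "conf" (0 to 1); they miss things now and then, are a little off and sometimes report something else, mostly with a low value. They report only what shows in the picture. A call takes as long as a camera call.
- cams.outline_of(picture, query): "region" (384x512 bool, what is visible of it) and "centre" ([column, row] in pixels, amid what is visible of it).
The state is a dict: "time": time; "joint_positions": joint angles; "qvel": joint speeds; "joint_torque": joint torques, N m; "tool_pos": TCP position; "ee_rot": TCP orientation; "wrist_force": force on the tool from outside, world axes, zero at the start; "wrist_torque": the same for the moment, N m; "width": finger opening in m.
Only numpy, scipy, OpenCV 4.12 (cv2) and the standard library are available. Lean on these libraries where they do the work, as an engineer would, in place of code of your own. Each camera call takes 0.05 s, during which the arm holds its last target.

## Working session

There is one attempt and no reset: what is moved stays moved. The work goes in short steps, Python scripts to look and compute and a shell command to move; the robot and the scene stay as the last step left them, time stands still between calls to the robot, and variables do not carry over. Pictures are saved under pics/ and viewed, and the job is handed in when it is done.

```bash
mkdir -p pics; python3 - <<'E'
from bench import get_obs,cams
import cv2
o=get_obs(); print(o['time'],o['tool_pos'],o['ee_rot'],o['width'])
for n in ['scene','top']:
    p=cams.snapshot(n); cv2.imwrite(f'pics/{n}0.png',p['frame'][:,:,::-1])
    print(n,p['intrinsics'],p['R'],p['t'])
p=cams.snapshot('wrist'); cv2.imwrite('pics/wrist0.png',p['frame'][:,:,::-1]); print(p['intrinsics'],p['hand_eye'])
print(get_obs()['time'])
E
```

```text
0.0 [ 0.18731982 -0.5165223   0.19434451] [-3.13944955e+00 -2.05121388e-04  3.47804422e-01] 0.09377516472504507
scene [[461.96328821   0.         247.13325346]
 [  0.         461.96328821 194.66656553]
 [  0.           0.           1.        ]] [[-0.62528347 -0.78036031  0.00764035]
 [-0.60169871  0.47584549 -0.64150583]
 [ 0.49697006 -0.40572018 -0.76708011]] [0.35273832 0.33591535 1.72543687]
top [[406.02053716   0.         254.85354716]
 [  0.         406.02053716 188.9537674 ]
 [  0.           0.           1.        ]] [[ 0.00501113 -0.9999565   0.00786693]
 [-0.9979118  -0.00550719 -0.06435612]
 [ 0.06439664 -0.007528   -0.99789599]] [0.02059753 0.5530618  1.2991939 ]
[[282.5963562    0.         256.80681454]
 [  0.         282.5963562  187.74245375]
 [  0.           0.           1.        ]] [[-4.48276375e-04 -9.61208804e-01 -2.75821382e-01  8.05063694e-02]
 [ 9.99999756e-01 -5.78890930e-04  3.92133458e-04 -2.25813842e-04]
 [-5.36592628e-04 -2.75821139e-01  9.61208828e-01 -1.89916442e-01]
 [ 0.00000000e+00  0.00000000e+00  0.00000000e+00  1.00000000e+00]]
0.15
```

View pics/scene0.png

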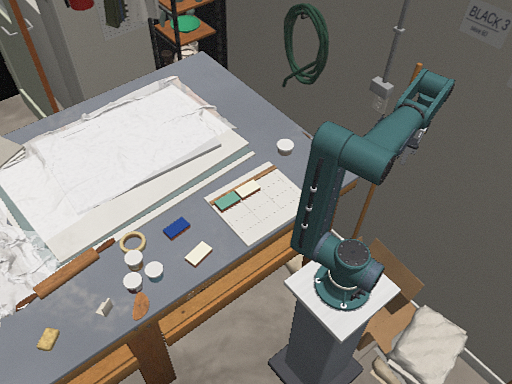

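View pics/top0.png

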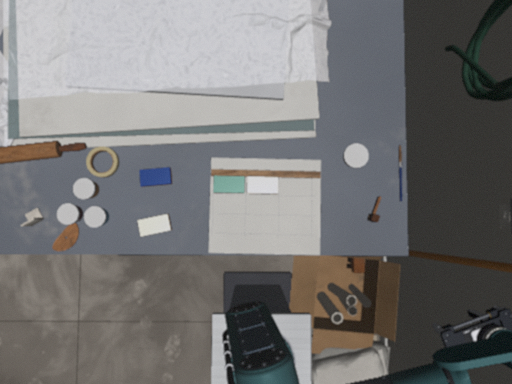

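View pics/wrist0.png

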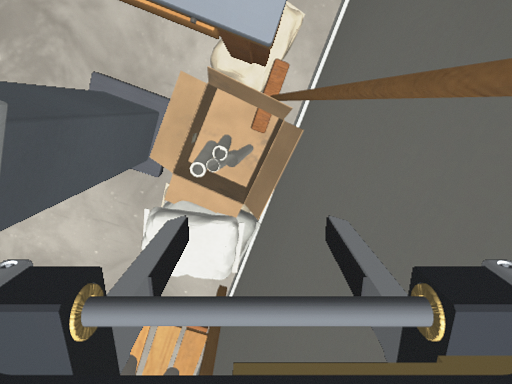

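```bash
cat > h.py <<'E'
import numpy as np,cv2
from scipy.spatial.transform import Rotation as Ro
from bench import get_obs,cams
def snap(n,save=None):
    o=get_obs(); p=cams.snapshot(n)
    if n=='wrist':
        Rt=Ro.from_euler('xyz',o['ee_rot']).as_matrix(); H=np.eye(4);H[:3,:3]=Rt;H[:3,3]=o['tool_pos']
        M=np.linalg.inv(H@p['hand_eye'])
    else:
        M=np.eye(4);M[:3,:3]=p['R'];M[:3,3]=p['t']
    p['M']=M
    if save: cv2.imwrite(f'pics/{save}.png',p['frame'][:,:,::-1])
    return p
def ray(p,uv,z):
    M=p['M'];K=p['intrinsics'];C=-M[:3,:3].T@M[:3,3]
    d=M[:3,:3].T@np.linalg.inv(K)@np.array([uv[0],uv[1],1.]);return C+d*(z-C[2])/d[2]
def proj(p,X):
    X=np.atleast_2d(X);c=X@p['M'][:3,:3].T+p['M'][:3,3];u=c@p['intrinsics'].T;return u[:,:2]/u[:,2:]
def plane_rect(p,region,z):
    c,_=cv2.findContours(region.astype(np.uint8),cv2.RETR_EXTERNAL,cv2.CHAIN_APPROX_NONE)
    c=max(c,key=cv2.contourArea)[:,0,:]
    W=np.array([ray(p,q,z)[:2] for q in c],np.float32)
    r=cv2.minAreaRect(W*1000); return r
E
python3 - <<'E'
from h import *
p=snap('top')
for n,z in [('blue_tile',.025),('cream_tile',.025),('last_tile',.038),('board',.013),('spacer',.03),('slip_cup',.046),('brush',.006),('glaze_tub',.057),('spacer_blade',.022)]:
    for d in cams.outline_of(p,n)[:2]:
        r=plane_rect(p,d['region'],z); print(n,round(d['conf'],2),np.round(d['centre'],1),ray(p,d['centre'],z).round(3),np.round(r[0],1),np.round(r[1],1),round(r[2],1),d['region'].sum())
E
```

```text
blue_tile 0.59 [153.1 178. ] [0.586 0.352 0.025] [592.4 347.6] [55.8 99.6] 5.6 522
cream_tile 0.73 [153.3 226.1] [0.432 0.348 0.025] [436.6 346.4] [ 54.  102.1] 13.3 517
last_tile 0.92 [263.8 187.4] [ 0.557 -0.005  0.038] [567.8   0.9] [98.2 56.1] 87.3 536
last_tile 0.35 [153.2 224.4] [0.437 0.345 0.038] [438.3 343.3] [ 54.  101.5] 12.4 546
board 0.9 [264.2 205.9] [ 0.498 -0.007  0.013] [499.8  -7.1] [357.8 309.2] 89.4 10366
spacer 0.52 [376.3 211.9] [ 0.481 -0.367  0.03 ] [ 493.4 -357.8] [39.  85.2] 86.0 202
slip_cup 0.95 [357.  152.3] [ 0.67  -0.302  0.046] [ 661.8 -296. ] [76.9 77.4] 89.5 482
slip_cup 0.45 [374.7 213.1] [ 0.477 -0.356  0.046] [ 486.3 -362.3] [36.6 81.4] 62.8 182
brush 0.47 [398.9 168.9] [ 0.622 -0.45   0.006] [ 611.  -452.3] [ 16.5 175.3] 89.0 185
glaze_tub 0.74 [ 98.3 216.9] [0.46  0.512 0.057] [461.5 519.5] [59.2 75.1] 0.3 402
glaze_tub 0.45 [355.6 153.6] [ 0.664 -0.295  0.057] [ 660.1 -293.1] [76.3 76.9] 89.5 493
spacer_blade 0.54 [377.1 212.7] [ 0.478 -0.372  0.022] [ 489.1 -370.2] [37.5 87.4] 64.0 180
```

```bash
python3 -m crank '[{"tx":4.4,"ty":-0.8},{"tx":4.4,"ty":-0.8},{"tx":4.4,"ty":-0.8},{"tx":4.4,"ty":-0.8},{"tx":4.4,"ty":-0.8},{"tx":4.4,"ty":-0.8},{"tx":4.3,"ty":-0.6},{"twist":9},{"twist":9},{"twist":9},{"twist":8},{}]'
cat > /dev/null; python3 - <<'E'
from h import *
p=snap('wrist','w1'); 
for n,z in [('spacer',.03),('spacer_blade',.022)]:
    for d in cams.outline_of(p,n)[:2]:
        r=plane_rect(p,d['region'],z); print(n,round(d['conf'],2),np.round(d['centre'],1),ray(p,d['centre'],z).round(3),np.round(r[0],1),np.round(r[1],1),round(r[2],1),d['region'].sum())
print(get_obs()['tool_pos'],get_obs()['ee_rot'])
E
```

```text
[ 0.18744557 -0.51714835  0.19553867] [3.14136460e+00 1.07349499e-06 3.47781372e-01]invalid input at $[0]: expected keys tx, ty, tz, twist, grip
```

View pics/w1.png

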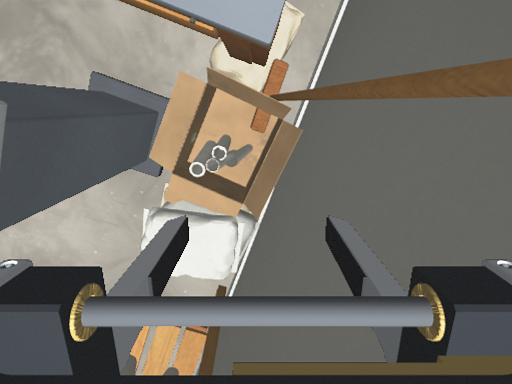

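The rows need all five keys, so nothing moved and the picture is unchanged. I'll resend with every key.

```bash
python3 -m crank '[{"tx":4.4,"ty":-0.8,"tz":0,"twist":0,"grip":1},{"tx":4.4,"ty":-0.8,"tz":0,"twist":0,"grip":1},{"tx":4.4,"ty":-0.8,"tz":0,"twist":0,"grip":1},{"tx":4.4,"ty":-0.8,"tz":0,"twist":0,"grip":1},{"tx":4.4,"ty":-0.8,"tz":0,"twist":0,"grip":1},{"tx":4.4,"ty":-0.8,"tz":0,"twist":0,"grip":1},{"tx":4.3,"ty":-0.6,"tz":0,"twist":0,"grip":1},{"tx":0,"ty":0,"tz":0,"twist":9,"grip":1},{"tx":0,"ty":0,"tz":0,"twist":9,"grip":1},{"tx":0,"ty":0,"tz":0,"twist":9,"grip":1},{"tx":0,"ty":0,"tz":0,"twist":8,"grip":1},{"tx":0,"ty":0,"tz":0,"twist":0,"grip":1}]'
python3 - <<'E'
from h import *
p=snap('wrist','w2'); 
for n,z in [('spacer',.03),('spacer_blade',.022)]:
    for d in cams.outline_of(p,n)[:2]:
        r=plane_rect(p,d['region'],z); print(n,round(d['conf'],2),np.round(d['centre'],1),ray(p,d['centre'],z).round(3),np.round(r[0],1),np.round(r[1],1),round(r[2],1),d['region'].sum())
print(get_obs()['tool_pos'],get_obs()['ee_rot'])
E
```

```text
time: 2.3
tool_pos: [0.4577, -0.3617, 0.1955]
ee_rot: [3.142, 0.0, -0.261]
wrist_force: [-0.1, -0.4, 0.2]
width: 0.0944
spacer 0.81 [254.2 161.6] [ 0.471 -0.362  0.03 ] [ 488.2 -364.5] [24.4 90.5] 74.2 739
spacer 0.4 [  5.  161.5] [ 0.554 -0.055  0.03 ] [555.  -59.8] [18.7 46.2] 61.0 323
[ 0.45765481 -0.36168507  0.19549883] [ 3.14152549e+00 -2.76153206e-05 -2.61316849e-01]
```

View pics/w2.png

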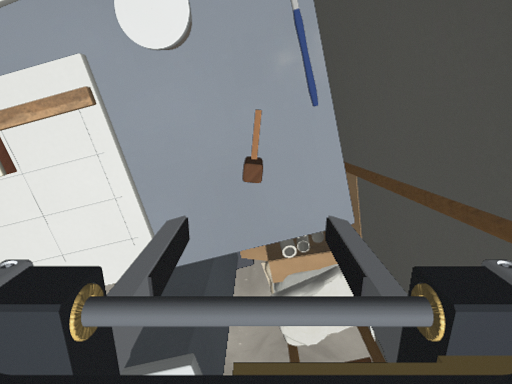

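```bash
cat >> h.py <<'E'
from scipy.optimize import minimize
def box(x0,x1,y0,y1,z0,z1):
    return np.array([[x,y,z] for x in(x0,x1) for y in(y0,y1) for z in(z0,z1)],float)
SP=[box(-.012,.012,-.012,.012,0,.055),box(.011,.074,-.004,.004,0,.022)]
TILE=[box(-.0275,.0275,-.05,.05,0,.025)]
def sil(p,parts,q,z0,S=8):
    c,s=np.cos(q[2]),np.sin(q[2]);im=np.zeros((384*1,512),np.float32)
    big=np.zeros((384*4,512*4),np.uint8)
    for P in parts:
        W=np.c_[c*P[:,0]-s*P[:,1]+q[0],s*P[:,0]+c*P[:,1]+q[1],P[:,2]+z0]
        u=proj(p,W); h=cv2.convexHull(((u+.5)*4*16-8).astype(np.int32))
        cv2.fillConvexPoly(big,h,255,shift=4)
    return cv2.resize(big,(512,384),interpolation=cv2.INTER_AREA)/255.
def fit(p,parts,mask,q0,z0,d=(.006,.006,.1)):
    m=mask.astype(float)
    f=lambda q:np.abs(sil(p,parts,q,z0)-m).sum()
    q=np.array(q0,float)
    for k in range(2):
        sm=np.vstack([q]+[q+np.eye(3)[i]*d[i]/(k+1) for i in range(3)])
        r=minimize(f,q,method='Nelder-Mead',options=dict(initial_simplex=sm,xatol=1e-5,fatol=.05,maxiter=300));q=r.x
    return q,r.fun,m.sum()
def overlay(p,parts,q,z0,name,crop=None):
    im=p['frame'][:,:,::-1].copy();e=(sil(p,parts,q,z0)>.5).astype(np.uint8)
    im=cv2.resize(im,None,fx=3,fy=3,interpolation=cv2.INTER_NEAREST);e=cv2.resize(e,None,fx=3,fy=3,interpolation=cv2.INTER_NEAREST)
    c,_=cv2.findContours(e,0,2);cv2.drawContours(im,c,-1,(0,255,0),1)
    if crop: u0,v0,u1,v1=[3*k for k in crop];im=im[v0:v1,u0:u1]
    cv2.imwrite(f'pics/{name}.png',im)
E
python3 - <<'E'
from h import *
p=snap('wrist')
f=p['frame'].astype(int); m=(f[...,0]-f[...,2]>12); w=np.zeros_like(m);w[95:195,230:275]=1;m&=w
n=cams.outline_of(p,'spacer')[0]['region']
for k in (m,n):
    q,e,s=fit(p,SP,k,[.455,-.362,-.2],0);print(q,e,s)
q,e,s=fit(p,SP,m,[.455,-.362,-.2],0)
overlay(p,SP,q,0,'f1',(200,80,310,210))
E
```

```text
[ 0.46283611 -0.35723832 -0.3621305 ] 111.34509803921569 765.0
[ 0.46351266 -0.35719008 -0.3615752 ] 82.00392156862745 814.0
```

View pics/f1.png

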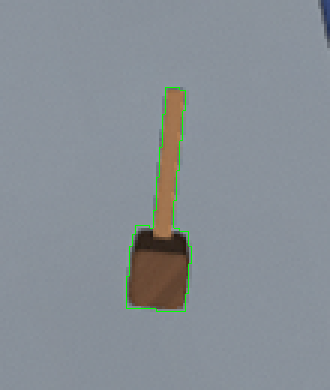

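```bash
python3 -m crank '[{"tx":0,"ty":-4.8,"tz":0,"twist":0,"grip":1},{"tx":0,"ty":-4.8,"tz":0,"twist":0,"grip":1},{"tx":0,"ty":-4.8,"tz":0,"twist":0,"grip":1},{"tx":0,"ty":-4.8,"tz":0,"twist":0,"grip":1},{"tx":0,"ty":-4.8,"tz":0,"twist":0,"grip":1},{"tx":0,"ty":-4.8,"tz":0,"twist":0,"grip":1},{"tx":0,"ty":0,"tz":0,"twist":-7.5,"grip":1},{"tx":0,"ty":0,"tz":0,"twist":-7.5,"grip":1},{"tx":0,"ty":0,"tz":0,"twist":0,"grip":1}]'
python3 - <<'E'
from h import *
p=snap('wrist','w3'); 
for n,z in [('last_tile',.038)]:
    for d in cams.outline_of(p,n)[:2]:
        r=plane_rect(p,d['region'],z); print(n,round(d['conf'],2),np.round(d['centre'],1),np.round(r[0],1),np.round(r[1],1),round(r[2],1),d['region'].sum())
        q,e,s=fit(p,TILE,d['region'],[.567,.0,0],.013);print(q,e,s)
    q,e,s=fit(p,TILE,cams.outline_of(p,n)[0]['region'],[.567,.0,0],.013)
u=proj(p,[q[0],q[1],.038])[0];print(u)
overlay(p,TILE,q,.013,'f2',tuple(int(k) for k in (max(0,u[0]-110),max(0,u[1]-80),u[0]+120,u[1]+90)))
E
```

```text
time: 3.68
tool_pos: [0.5326, -0.0834, 0.1955]
ee_rot: [3.141, -0.0, -0.002]
wrist_force: [0.2, 0.1, -0.8]
width: 0.0939
last_tile 0.63 [192.6 144.1] [566.5  -2.3] [101.7  56.4] 88.9 3777
[ 0.56597243 -0.00120604 -0.02942572] 99.49411764705881 3777.0
last_tile 0.24 [464.5 212. ] [ 492.2 -361.7] [65.1 86.6] 69.7 1626
[-0.041      -0.056       6.76666667] 1626.0 1626.0
[189.8503329  146.76877474]
```

View pics/w3.png

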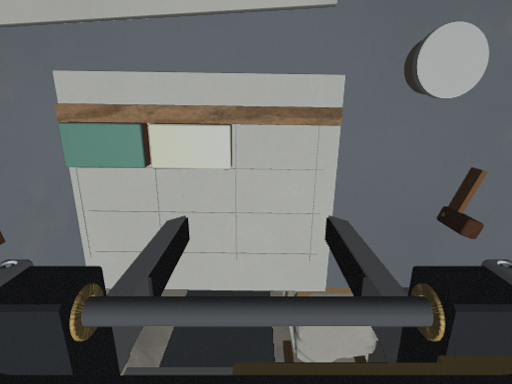

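View pics/f2.png

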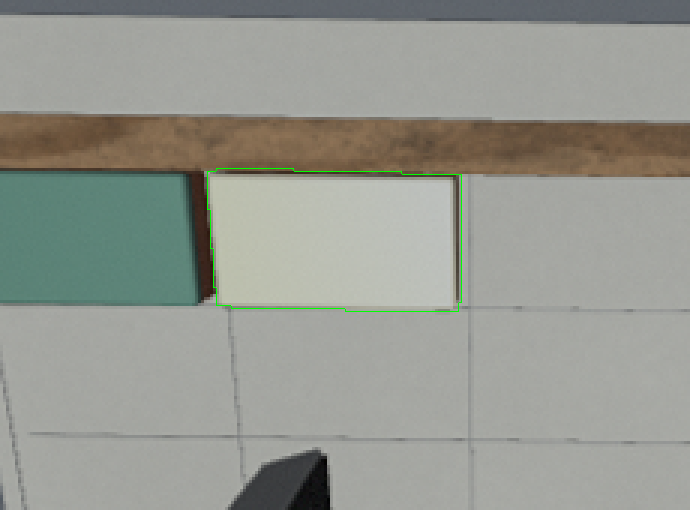

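```bash
python3 - <<'E'
from h import *
p=snap('wrist'); f=p['frame'].astype(float)
s=f[...,0]-f[...,2]  # brownness
def edge_rows(cols,r0,r1,sg,ch):
    o=[]
    for c in cols:
        g=sg*np.gradient(ch[r0:r1,c]);i=np.argmax(g)
        if 0<i<len(g)-1:
            a,b,d=g[i-1],g[i],g[i+1];o.append((c,r0+i+.5*(a-d)/(a-2*b+d+1e-9)))
    return np.array(o)
def line(pts,z,ax):
    W=np.array([ray(p,q,z)[:2] for q in pts]);
    for _ in range(4):
        k=np.polyfit(W[:,1-ax],W[:,ax],1);r=W[:,ax]-np.polyval(k,W[:,1-ax]);W=W[np.abs(r)<2.5*r.std()+1e-4]
    return k,r.std(),len(W)
gray=f.mean(2)
print('far',line(edge_rows(range(70,335),90,118,-1,gray),.024,0))
print('near',line(edge_rows(range(242,333),112,132,1,gray),.024,0))
print('board back',line(edge_rows(range(70,335),60,90,1,gray),.013,0))
print('tile front',line(edge_rows(range(160,228),160,176,-1,gray),.038,0))
# tile free end: columns edge by rows
def edge_cols(rows,c0,c1,sg,ch):
    P=edge_rows(rows,c0,c1,sg,ch.T);return P[:,::-1]
print('tile end top',line(edge_cols(range(130,164),222,236,-1,gray),.038,1))
print('tile end foot',line(edge_cols(range(130,164),228,240,1,gray),.013,1))
print('tile left',line(edge_cols(range(130,164),144,158,1,gray),.038,1))
print('board right',line(edge_cols(range(180,270),315,345,-1,gray),.013,1))
print('pencil',line(edge_cols(range(180,205),231,241,-1,gray),.013,1))
print('pencil',line(edge_cols(range(130,205),310,323,-1,gray),.013,1))
print('pencil',line(edge_cols(range(180,205),231,241,1,gray),.013,1))
print('pencil',line(edge_cols(range(130,205),310,323,1,gray),.013,1))
E
```

```text
far (array([0.01634134, 0.61558717]), np.float64(0.00019980901588621976), 265)
near (array([0.01344206, 0.59298381]), np.float64(0.00015807061935338237), 91)
board back (array([0.01565421, 0.65404345]), np.float64(0.00013499278130509496), 265)
tile front (array([0.02036855, 0.54020529]), np.float64(9.13306793342182e-05), 68)
tile end top (array([-0.00814609, -0.04568925]), np.float64(8.584097428779853e-05), 34)
tile end foot (array([-0.01067372, -0.04487938]), np.float64(0.00011682204661288643), 34)
tile left (array([-0.01819467,  0.05906791]), np.float64(0.00011426691705797083), 34)
board right (array([ 0.06539762, -0.2186888 ]), np.float64(0.006106685627004072), 90)
pencil (array([-0.02435325, -0.04026469]), np.float64(4.47142555738059e-05), 25)
pencil (array([-0.01653204, -0.15237936]), np.float64(0.00025494876101417), 74)
pencil (array([-0.02290184, -0.04379053]), np.float64(4.9233132061256944e-05), 25)
pencil (array([-0.01533728, -0.1558398 ]), np.float64(0.00029081357093379905), 74)
```

```bash
python3 -m crank '[{"tx":-1.4,"ty":5.5,"tz":0,"twist":0,"grip":1},{"tx":-1.4,"ty":5.5,"tz":0,"twist":0,"grip":1},{"tx":-1.4,"ty":5.5,"tz":0,"twist":0,"grip":1},{"tx":-1.4,"ty":5.5,"tz":0,"twist":0,"grip":1},{"tx":-1.4,"ty":5.4,"tz":0,"twist":0,"grip":1},{"tx":0,"ty":0,"tz":2.5,"twist":10.3,"grip":1},{"tx":0,"ty":0,"tz":2.5,"twist":10.3,"grip":1},{"tx":0,"ty":0,"tz":0,"twist":0,"grip":1}]'
python3 - <<'E'
from h import *
p=snap('wrist','w4')
f=p['frame'].astype(int); m=(f[...,0]-f[...,2]>12)
u=proj(p,[[.463,-.357,.055],[.463+.07,-.357-.026,.02]]);print(u)
a=u.min(0)-25;b=u.max(0)+30
w=np.zeros_like(m);w[int(a[1]):int(b[1]),int(a[0]):int(b[0])]=1;m&=w
for k in [m]+[d['region'] for d in cams.outline_of(p,'spacer')[:1]]:
    q,e,s=fit(p,SP,k,[.463,-.357,-.36],0);print(q,e,s)
q,e,s=fit(p,SP,m,[.463,-.357,-.36],0)
overlay(p,SP,q,0,'f4',(150,60,350,240))
o=get_obs();print(o['tool_pos'],o['ee_rot'])
E
```

```text
time: 4.88
tool_pos: [0.4607, -0.3568, 0.1428]
ee_rot: [-3.139, 0.005, -0.36]
wrist_force: [-0.8, 0.7, -0.2]
width: 0.0939
[[256.4912654  185.96996272]
 [256.19144866 109.55424783]]
[ 0.46328652 -0.35760637 -0.35670944] 132.25882352941176 1057.0
[ 0.46369315 -0.35728494 -0.35664948] 102.4156862745098 1128.0
[ 0.46231712 -0.3576959   0.14607939] [ 3.14136333e+00 -4.53041501e-04 -3.58501085e-01]
```

View pics/f4.png

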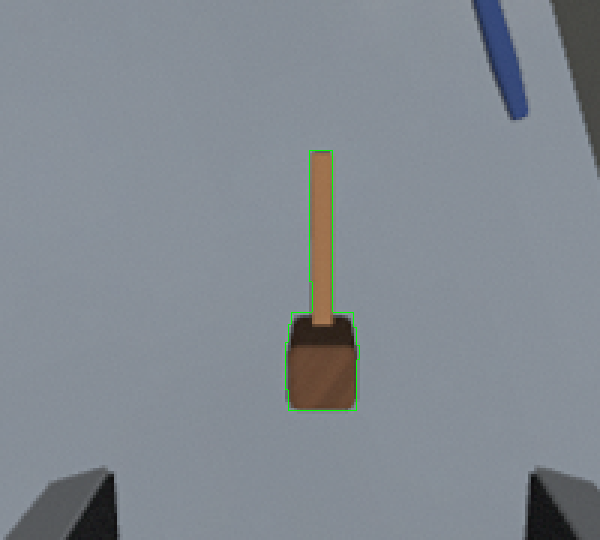

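```bash
python3 -m crank '[{"tx":0.1,"ty":0,"tz":4,"twist":0,"grip":1},{"tx":0,"ty":0,"tz":4,"twist":0,"grip":0.6},{"tx":0,"ty":0,"tz":2.5,"twist":0,"grip":0.5},{"tx":0,"ty":0,"tz":0,"twist":0,"grip":0.5},{"tx":0,"ty":0,"tz":0,"twist":0,"grip":0},{"tx":0,"ty":0,"tz":0,"twist":0,"grip":0},{"tx":0,"ty":0,"tz":0,"twist":0,"grip":0},{"tx":0,"ty":0,"tz":0,"twist":0,"grip":0},{"tx":0,"ty":0,"tz":0,"twist":0,"grip":0},{"tx":0,"ty":0,"tz":0,"twist":0,"grip":0}]'; python3 -c "
from h import *
o=get_obs();print(o['tool_pos'],o['ee_rot'],o['width'])"
```

```text
time: 6.22
tool_pos: [0.4633, -0.358, 0.0409]
ee_rot: [3.141, -0.001, -0.361]
wrist_force: [0.6, 0.1, 1.5]
width: 0.0236
[ 0.46331122 -0.35801554  0.04089706] [ 3.14133864e+00 -5.86400229e-04 -3.60795687e-01] 0.023555931610184155
```

```bash
python3 -m crank '[{"tx":0,"ty":0,"tz":-3.5,"twist":0,"grip":0},{"tx":0,"ty":0,"tz":-3.5,"twist":0,"grip":0},{"tx":-0.9,"ty":-5,"tz":0,"twist":0,"grip":0},{"tx":-0.9,"ty":-5,"tz":0,"twist":0,"grip":0},{"tx":-0.9,"ty":-5,"tz":0,"twist":0,"grip":0},{"tx":-0.9,"ty":-5,"tz":0,"twist":0,"grip":0},{"tx":-1,"ty":-5,"tz":0,"twist":0,"grip":0},{"tx":-1,"ty":-5,"tz":0,"twist":0,"grip":0},{"tx":0,"ty":0,"tz":0,"twist":-10,"grip":0},{"tx":0,"ty":0,"tz":0,"twist":-9.8,"grip":0},{"tx":0,"ty":0,"tz":0,"twist":0,"grip":0}]'; python3 - <<'E'
from h import *
p=snap('wrist','w5')
o=get_obs();print(o['tool_pos'],o['ee_rot'],o['width'])
im=cv2.resize(p['frame'][60:280,120:380,::-1],None,fx=3,fy=3);cv2.imwrite('pics/w5c.png',im)
E
```

```text
time: 7.6
tool_pos: [0.5164, -0.0571, 0.1101]
ee_rot: [-3.142, 0.001, -0.017]
wrist_force: [-0.3, -1.0, -1.6]
width: 0.0235
[ 0.51643235 -0.0573412   0.11009527] [ 3.14158157e+00  6.61935036e-04 -1.80464405e-02] 0.023018366397788485
```

View pics/w5c.png

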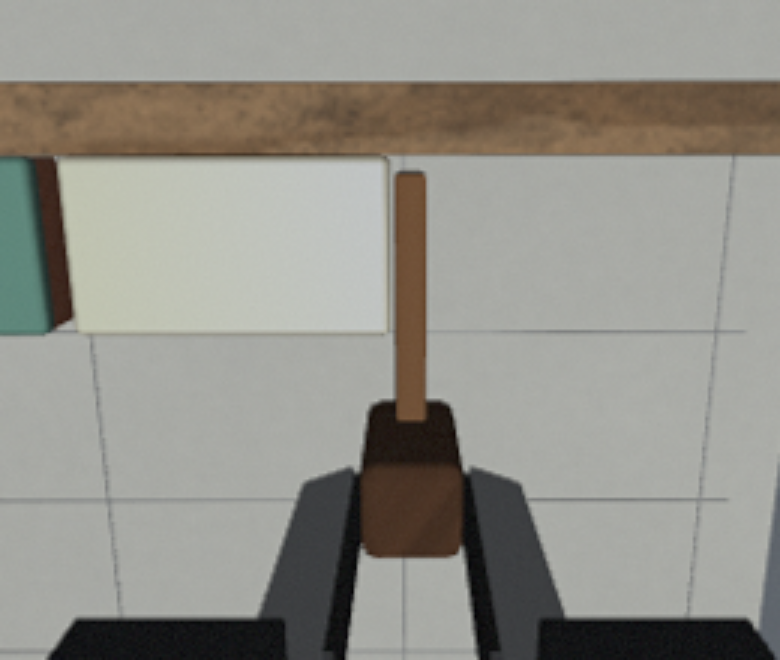

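```bash
python3 - <<'E'
from h import *
p=snap('wrist');o=get_obs()
k=lambda c:(120+(c[0]+.5)/3-.5,60+(c[1]+.5)/3-.5)
z=.069+.022
for n,c,zz in [('tipL',(397,172),z),('tipR',(425,172),z),('baseL',(397,419),z),('baseR',(425,419),z),('tileTR',(387,157),.038),('tileBR',(387,333),.038),('tileTL',(57,157),.038),('edge@',(560,155),.024),('edge@L',(400,155),.024)]:
    print(n,ray(p,k(c),zz).round(4))
print(o['tool_pos'],o['ee_rot'])
E
```

```text
tipL [ 0.5898 -0.0551  0.091 ]
tipR [ 0.5897 -0.0618  0.091 ]
baseL [ 0.5276 -0.0536  0.091 ]
baseR [ 0.5275 -0.0609  0.091 ]
tileTR [ 0.5924 -0.0513  0.038 ]
tileBR [ 0.5387 -0.0499  0.038 ]
tileTL [0.5942 0.0471 0.038 ]
edge@ [ 0.5917 -0.1053  0.024 ]
edge@L [ 0.5927 -0.055   0.024 ]
[ 0.51648378 -0.0574906   0.11017926] [-3.14158363e+00  5.15984744e-04 -1.80472472e-02]
```

```bash
python3 -m crank '[{"tx":0.1,"ty":0,"tz":3,"twist":0,"grip":0},{"tx":0,"ty":0,"tz":2,"twist":0,"grip":0},{"tx":0,"ty":0,"tz":0.5,"twist":0,"grip":0},{"tx":0,"ty":0,"tz":0,"twist":0,"grip":0}]'; python3 -m crank '[{"tx":0,"ty":0,"tz":0.1,"twist":0,"grip":0},{"tx":0,"ty":0,"tz":0,"twist":0,"grip":0}]'
```

```text
time: 8.2
tool_pos: [0.5179, -0.0577, 0.0558]
ee_rot: [3.141, -0.0, -0.016]
wrist_force: [0.3, 0.3, -1.5]
width: 0.0235
time: 8.45
tool_pos: [0.5183, -0.0576, 0.0552]
ee_rot: [3.141, -0.002, -0.016]
wrist_force: [-0.3, 0.5, 0.3]
width: 0.0233
```

```bash
python3 -m crank '[{"tx":0,"ty":0,"tz":0.1,"twist":0,"grip":0},{"tx":0,"ty":0,"tz":0,"twist":0,"grip":0}]'
```

```text
time: 8.7
tool_pos: [0.518, -0.0575, 0.0539]
ee_rot: [3.141, -0.001, -0.015]
wrist_force: [0.7, -0.2, 0.1]
width: 0.0231
```

```bash
python3 -m crank '[{"tx":0,"ty":-0.15,"tz":0,"twist":0,"grip":0},{"tx":0,"ty":-0.1,"tz":0,"twist":0,"grip":0},{"tx":0,"ty":0,"tz":0,"twist":0,"grip":0}]';  python3 -m crank '[{"tx":0,"ty":-0.1,"tz":0,"twist":0,"grip":0},{"tx":0,"ty":0,"tz":0,"twist":0,"grip":0}]'; python3 -c "
from h import *
p=snap('wrist','w6');im=cv2.resize(p['frame'][60:280,120:380,::-1],None,fx=3,fy=3);cv2.imwrite('pics/w6c.png',im)"
```

```text
time: 9.07
tool_pos: [0.518, -0.0551, 0.0538]
ee_rot: [3.141, -0.001, -0.015]
wrist_force: [-0.1, -1.4, 2.6]
width: 0.0231
time: 9.32
tool_pos: [0.518, -0.0544, 0.0538]
ee_rot: [3.14, -0.001, -0.015]
wrist_force: [-0.0, -1.9, 2.0]
width: 0.0232
```

View pics/w6c.png

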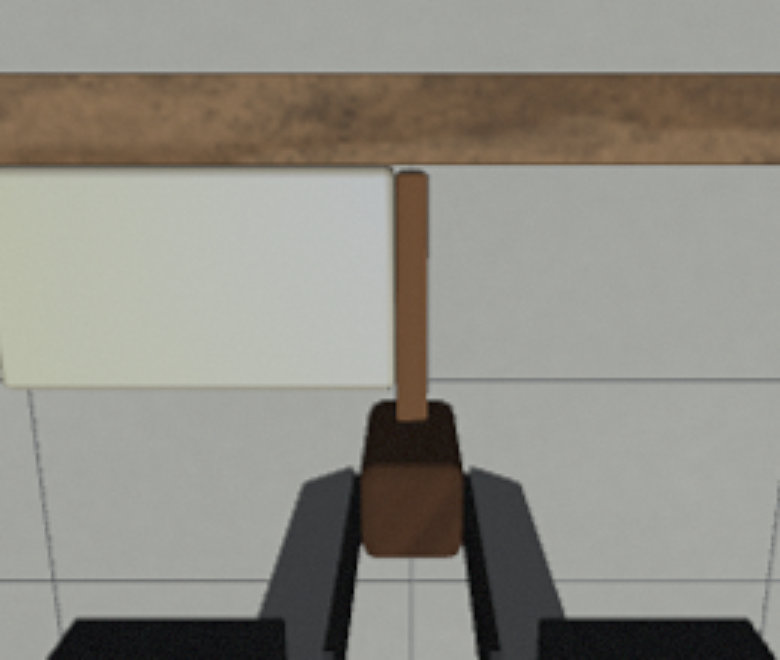

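```bash
python3 -m crank '[{"tx":0,"ty":-0.07,"tz":0,"twist":0,"grip":0},{"tx":0,"ty":0,"tz":0,"twist":0,"grip":0}]';  python3 -m crank '[{"tx":0,"ty":-0.05,"tz":0,"twist":0,"grip":0},{"tx":0,"ty":0,"tz":0,"twist":0,"grip":0}]'
```

```text
time: 9.62
tool_pos: [0.518, -0.0542, 0.0538]
ee_rot: [3.14, -0.001, -0.015]
wrist_force: [-0.0, -4.8, 3.9]
width: 0.0229
time: 9.88
tool_pos: [0.518, -0.054, 0.0539]
ee_rot: [3.139, -0.001, -0.016]
wrist_force: [-0.9, -5.5, 4.4]
width: 0.0235
```

```bash
python3 -m crank '[{"tx":0,"ty":0.08,"tz":0,"twist":0,"grip":0},{"tx":0,"ty":0,"tz":0,"twist":0,"grip":0.5},{"tx":0,"ty":0,"tz":0,"twist":0,"grip":0.5},{"tx":0,"ty":0,"tz":0,"twist":0,"grip":0.5},{"tx":0,"ty":0,"tz":-4,"twist":0,"grip":0.5},{"tx":0,"ty":0,"tz":-4,"twist":0,"grip":0.5},{"tx":0,"ty":0,"tz":-1,"twist":0,"grip":0.5},{"tx":0,"ty":0,"tz":0,"twist":0,"grip":1}]'; python3 - <<'E'
from h import *
p=snap('wrist','w7');im=cv2.resize(p['frame'][60:280,120:380,::-1],None,fx=3,fy=3);cv2.imwrite('pics/w7c.png',im)
f=p['frame'].astype(int)
d=cams.outline_of(p,'spacer')[0];print(d['conf'],d['centre'])
q,e,s=fit(p,SP,d['region'],[.518,-.055,-.015],.013);print(q,e,s)
o=get_obs();print(o['tool_pos'],o['ee_rot'])
E
```

```text
time: 10.88
tool_pos: [0.5177, -0.0533, 0.1432]
ee_rot: [-3.141, -0.0, -0.015]
wrist_force: [-0.4, 0.4, -0.3]
width: 0.054
0.76 [258.6, 174.3]
[ 0.51847894 -0.05386869 -0.01797228] 142.3372549019608 1227.0
[ 0.51660983 -0.05316386  0.14130371] [-3.14082072  0.00351789 -0.01506764]
```

View pics/w7c.png

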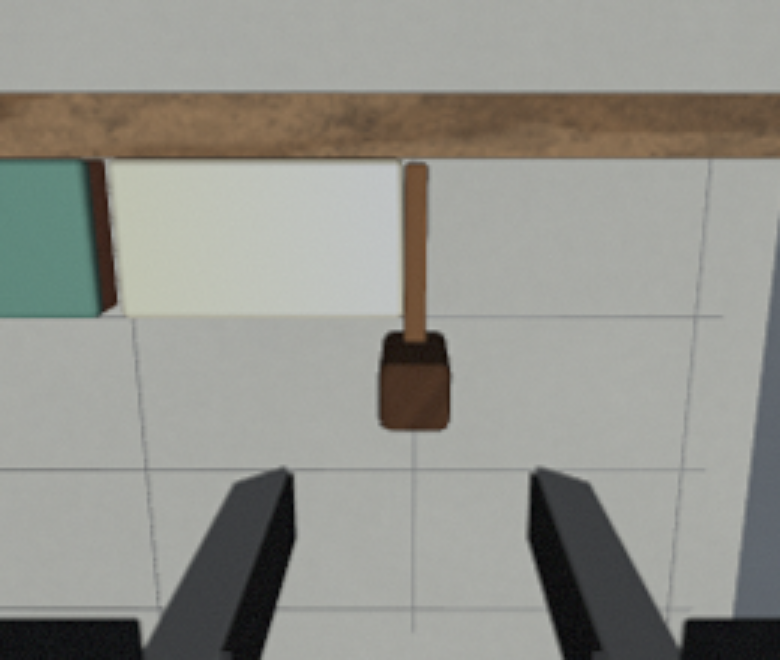

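```bash
python3 -m crank '[{"tx":0,"ty":0,"tz":-5,"twist":0,"grip":1},{"tx":0.9,"ty":-5.7,"tz":0,"twist":0,"grip":1},{"tx":0.9,"ty":-5.7,"tz":0,"twist":0,"grip":1},{"tx":0.9,"ty":-5.7,"tz":0,"twist":0,"grip":1},{"tx":1,"ty":-5.7,"tz":0,"twist":0,"grip":1},{"tx":1,"ty":-5.7,"tz":0,"twist":0,"grip":1},{"tx":1,"ty":-5.7,"tz":0,"twist":0,"grip":1},{"tx":1,"ty":-5.7,"tz":0,"twist":0,"grip":1},{"tx":0,"ty":0,"tz":0,"twist":-9.6,"grip":1},{"tx":0,"ty":0,"tz":0,"twist":-9.6,"grip":1},{"tx":0,"ty":0,"tz":0,"twist":-9.6,"grip":1},{"tx":0,"ty":0,"tz":0,"twist":-9.6,"grip":1}]';python3 -m crank '[{"tx":0,"ty":0,"tz":0,"twist":-9.6,"grip":1},{"tx":0,"ty":0,"tz":0,"twist":-9.6,"grip":1},{"tx":0,"ty":0,"tz":0,"twist":-9.6,"grip":1},{"tx":0,"ty":0,"tz":0,"twist":-9.6,"grip":1},{"tx":0,"ty":0,"tz":0,"twist":-9.6,"grip":1},{"tx":0,"ty":0,"tz":0,"twist":-9.6,"grip":1},{"tx":0,"ty":0,"tz":0,"twist":0,"grip":1}]'; python3 - <<'E'
from h import *
p=snap('wrist','w8')
for d in cams.outline_of(p,'blue_tile')[:2]:
    print(d['conf'],d['centre']);q,e,s=fit(p,TILE,d['region'],[.592,.348,.098],0);print(q,e,s)
    r=plane_rect(p,d['region'],.025);print(r)
f=p['frame'].astype(int);m=((f[...,2]-f[...,0])>30).astype(np.uint8)
n,l,st,_=cv2.connectedComponentsWithStats(m);print(st[1:][st[1:,4]>300])
i=1+np.argmax(st[1:,4]);r=plane_rect(p,l==i,.025);print(r)
o=get_obs();print(o['tool_pos'],o['ee_rot'],o['joint_positions'])
E
```

```text
time: 12.48
tool_pos: [0.5899, 0.3442, 0.1902]
ee_rot: [-3.141, 0.005, 0.661]
wrist_force: [1.1, -0.0, 0.2]
width: 0.0938
time: 13.35
tool_pos: [0.59, 0.3441, 0.1908]
ee_rot: [-3.138, 0.001, 1.658]
wrist_force: [-0.7, 0.4, 0.1]
width: 0.0938
0.74 [257.5, 162.8]
[0.59172233 0.34527207 0.08167023] 202.04705882352943 3152.0
((591.314208984375, 347.6349182128906), (54.37702178955078, 98.26959991455078), 5.010318756103516)
[[ 237  131   44   76 3223]
 [ 209  327   37   29  945]]
((591.411865234375, 346.3438415527344), (54.56862258911133, 98.48931121826172), 5.0825605392456055)
[0.59030419 0.34420084 0.1916344 ] [-3.13892622e+00  1.02083991e-03  1.65774268e+00] [ 4.44979560e-01  3.94042801e-01  1.00720812e+00 -2.20258751e-05
  1.74319681e+00  3.58030817e-01]
```

View pics/w8.png

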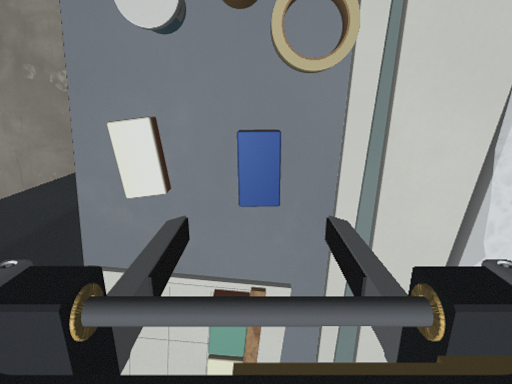

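```bash
python3 -m crank '[{"tx":0.2,"ty":0.15,"tz":5,"twist":0,"grip":1},{"tx":0,"ty":0,"tz":5,"twist":0,"grip":1},{"tx":0,"ty":0,"tz":4,"twist":0,"grip":1},{"tx":0,"ty":0,"tz":2,"twist":0,"grip":1},{"tx":0,"ty":0,"tz":0.5,"twist":0,"grip":1},{"tx":0,"ty":0,"tz":0,"twist":0,"grip":0.8}]'; python3 -c "
from h import *
p=snap('wrist','w9')"
```

```text
time: 14.2
tool_pos: [0.5931, 0.347, 0.03]
ee_rot: [3.139, -0.001, 1.66]
wrist_force: [-0.7, -0.2, 0.3]
width: 0.0874
```

View pics/w9.png

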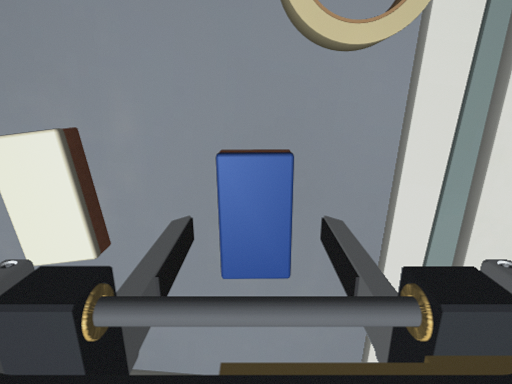

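```bash
python3 -c "
from h import *
p=snap('wrist')
C=[ray(p,c,.025) for c in [(217,154),(292,153),(290,277),(222,278)]];print(np.round(C,4),np.mean(C,0));o=get_obs();print(o['tool_pos'],o['ee_rot'])"
python3 -m crank '[{"tx":0,"ty":0,"tz":0.5,"twist":0,"grip":0.8},{"tx":0,"ty":0,"tz":0,"twist":0,"grip":0},{"tx":0,"ty":0,"tz":0,"twist":0,"grip":0},{"tx":0,"ty":0,"tz":0,"twist":0,"grip":0},{"tx":0,"ty":0,"tz":0,"twist":0,"grip":0},{"tx":0,"ty":0,"tz":0,"twist":0,"grip":0}]'
```

```text
[[0.5616 0.3934 0.025 ]
 [0.6136 0.3987 0.025 ]
 [0.6241 0.3005 0.025 ]
 [0.5705 0.2949 0.025 ]] [0.59243986 0.34687673 0.025     ]
[0.59356782 0.34723207 0.03101422] [ 3.13753945e+00 -1.44081298e-03  1.66005212e+00]
time: 15.05
tool_pos: [0.5921, 0.3465, 0.0235]
ee_rot: [3.142, 0.0, 1.66]
wrist_force: [0.5, 0.7, 0.1]
width: 0.0287
```

```bash
python3 -c "
from h import *
p=snap('wrist','w10');o=get_obs();print(o['tool_pos'],o['ee_rot'],o['width'],o['wrist_force']);snap('scene','s10')"
```

```text
[0.59212847 0.34650999 0.02344814] [3.14157279e+00 9.29950978e-05 1.66024753e+00] 0.02452105364535315 [-0.7446684  -0.39705765 -0.24110341]
```

View pics/w10.png

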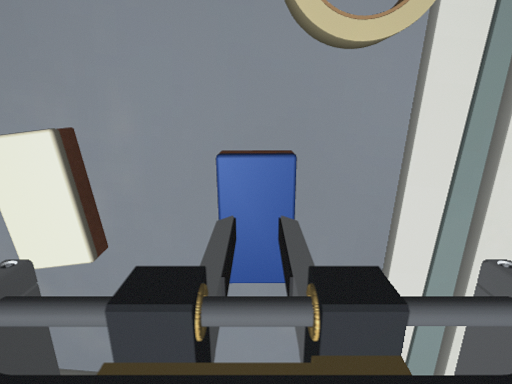

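View pics/s10.png

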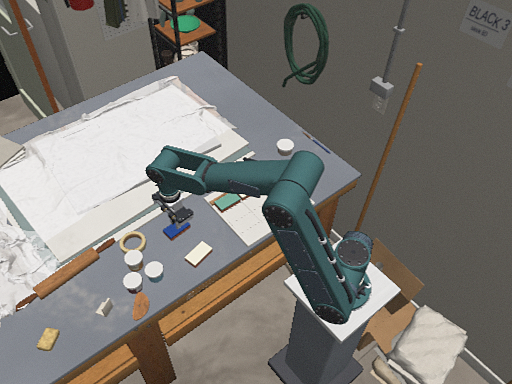

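```bash
python3 -c "
from h import *
p=snap('wrist')
H=np.linalg.inv(p['hand_eye']);K=p['intrinsics']
for x in(.008,.0,-.008):
  for z in (.011,0,-.008,-.016):
    for y in (.047,.0123):
      c=H@[x,y,z,1];u=K@c[:3];print(x,y,z,(u[:2]/u[2]).round(1))
"
```

```text
0.008 0.047 0.011 [319.1 206.7]
0.008 0.0123 0.011 [273.1 206.7]
0.008 0.047 0 [322.3 211.9]
0.008 0.0123 0 [273.9 211.9]
0.008 0.047 -0.008 [324.9 216.1]
0.008 0.0123 -0.008 [274.6 216.1]
0.008 0.047 -0.016 [327.7 220.6]
0.008 0.0123 -0.016 [275.3 220.6]
0.0 0.047 0.011 [318.4 216.6]
0.0 0.0123 0.011 [272.9 216.6]
0.0 0.047 0 [321.6 222.3]
0.0 0.0123 0 [273.7 222.3]
0.0 0.047 -0.008 [324.1 226.8]
0.0 0.0123 -0.008 [274.4 226.8]
0.0 0.047 -0.016 [326.9 231.7]
0.0 0.0123 -0.016 [275.1 231.7]
-0.008 0.047 0.011 [317.8 226.3]
-0.008 0.0123 0.011 [272.7 226.3]
-0.008 0.047 0 [320.9 232.4]
-0.008 0.0123 0 [273.5 232.4]
-0.008 0.047 -0.008 [323.4 237.3]
-0.008 0.0123 -0.008 [274.2 237.3]
-0.008 0.047 -0.016 [326.1 242.5]
-0.008 0.0123 -0.016 [274.9 242.5]
```

```bash
python3 -m crank '[{"tx":0,"ty":0,"tz":-0.5,"twist":0,"grip":0.8},{"tx":0,"ty":0,"tz":0,"twist":0,"grip":0.8},{"tx":0,"ty":0,"tz":0,"twist":0,"grip":0.8},{"tx":0,"ty":0,"tz":0,"twist":0,"grip":0.8},{"tx":0,"ty":0,"tz":0,"twist":0,"grip":0.8}]';python3 -m crank '[{"tx":0,"ty":0,"tz":1,"twist":0,"grip":0.8},{"tx":0,"ty":0,"tz":0.5,"twist":0,"grip":0.8},{"tx":0,"ty":0,"tz":0,"twist":0,"grip":0.8}]'; python3 -c "
from h import *
p=snap('wrist','w11');o=get_obs();print(o['tool_pos'],o['ee_rot'],o['width'],o['wrist_force'])
C=[]
im=cv2.resize(p['frame'][130:330,100:360,::-1],None,fx=3,fy=3);cv2.imwrite('pics/w11.png',im)"
```

```text
time: 15.82
tool_pos: [0.592, 0.3465, 0.0283]
ee_rot: [-3.141, 0.0, 1.66]
wrist_force: [-0.4, 0.0, -0.4]
width: 0.0632
time: 16.2
tool_pos: [0.5914, 0.3461, 0.0121]
ee_rot: [-3.139, 0.001, 1.66]
wrist_force: [0.3, 0.4, 0.2]
width: 0.075
[0.59174161 0.34633231 0.01269159] [-3.14046549e+00  5.45337237e-04  1.66028198e+00] 0.07503489949174119 [-0.29330993  0.39203744 -0.30070142]
```

View pics/w11.png

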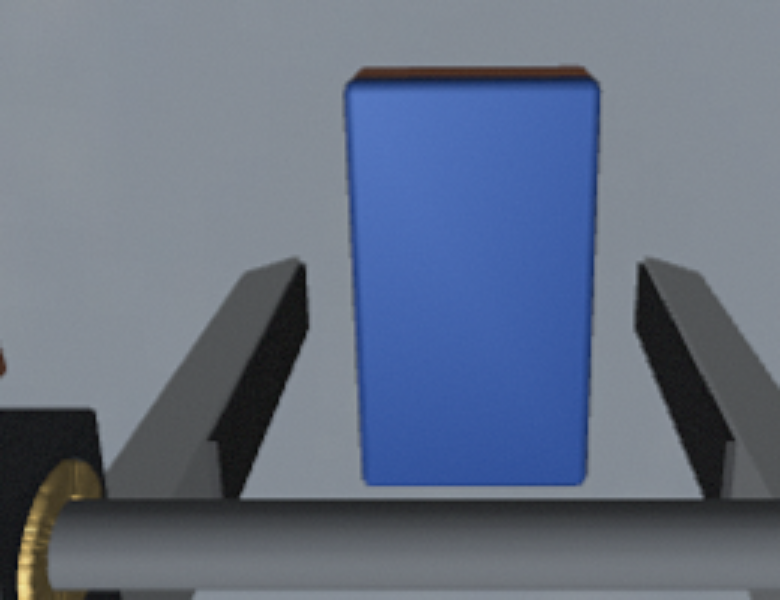

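```bash
python3 -m crank '[{"tx":0,"ty":0,"tz":0.4,"twist":0,"grip":0.8},{"tx":0,"ty":0,"tz":0,"twist":0,"grip":0.8}]';python3 -m crank '[{"tx":0,"ty":0,"tz":0.4,"twist":0,"grip":0.8},{"tx":0,"ty":0,"tz":0,"twist":0,"grip":0.8}]'
```

```text
time: 16.5
tool_pos: [0.5919, 0.3464, 0.0091]
ee_rot: [-3.141, 0.0, 1.66]
wrist_force: [0.5, 0.4, 0.4]
width: 0.075
time: 16.75
tool_pos: [0.5918, 0.3464, 0.0049]
ee_rot: [-3.141, 0.0, 1.66]
wrist_force: [-0.5, 0.8, 0.6]
width: 0.0756
```

```bash
python3 -m crank '[{"tx":0,"ty":0,"tz":0,"twist":0,"grip":0},{"tx":0,"ty":0,"tz":0,"twist":0,"grip":0},{"tx":0,"ty":0,"tz":0,"twist":0,"grip":0},{"tx":0,"ty":0,"tz":0,"twist":0,"grip":0},{"tx":0,"ty":0,"tz":0,"twist":0,"grip":0}]'; python3 -c "
from h import *
p=snap('wrist','w12');o=get_obs();print(o['tool_pos'],o['ee_rot'],o['width'],o['wrist_force'])
"
```

```text
time: 17.38
tool_pos: [0.5921, 0.3465, 0.0056]
ee_rot: [3.141, 0.0, 1.66]
wrist_force: [-0.1, -1.1, -0.1]
width: 0.0544
[0.59215783 0.34655098 0.00557742] [3.14143516e+00 2.14433124e-05 1.66031083e+00] 0.05421396631538883 [-0.03150234 -0.41109642  0.35010403]
```

View pics/w12.png

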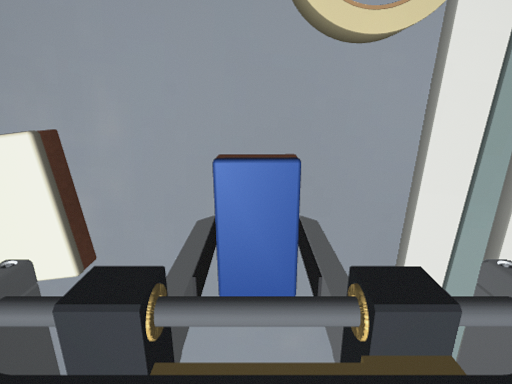

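```bash
python3 -m crank '[{"tx":0,"ty":0,"tz":-3,"twist":0,"grip":0},{"tx":0,"ty":0,"tz":-4,"twist":0,"grip":0},{"tx":0,"ty":0,"tz":-4,"twist":0,"grip":0},{"tx":0,"ty":0,"tz":0,"twist":0,"grip":0}]'; python3 -c "
from h import *
p=snap('wrist','w13');o=get_obs();print(o['tool_pos'],o['ee_rot'],o['width'],o['wrist_force'])
im=cv2.resize(p['frame'][130:330,130:390,::-1],None,fx=3,fy=3);cv2.imwrite('pics/w13c.png',im)
"
```

```text
time: 17.92
tool_pos: [0.5943, 0.3476, 0.1197]
ee_rot: [3.134, -0.003, 1.66]
wrist_force: [0.6, 0.1, -2.7]
width: 0.0548
[0.59277677 0.34683938 0.11630914] [ 3.13900030e+00 -8.37075541e-04  1.66028118e+00] 0.054601560518045135 [ 0.2009545   0.68948714 -2.79418438]
```

View pics/w13c.png

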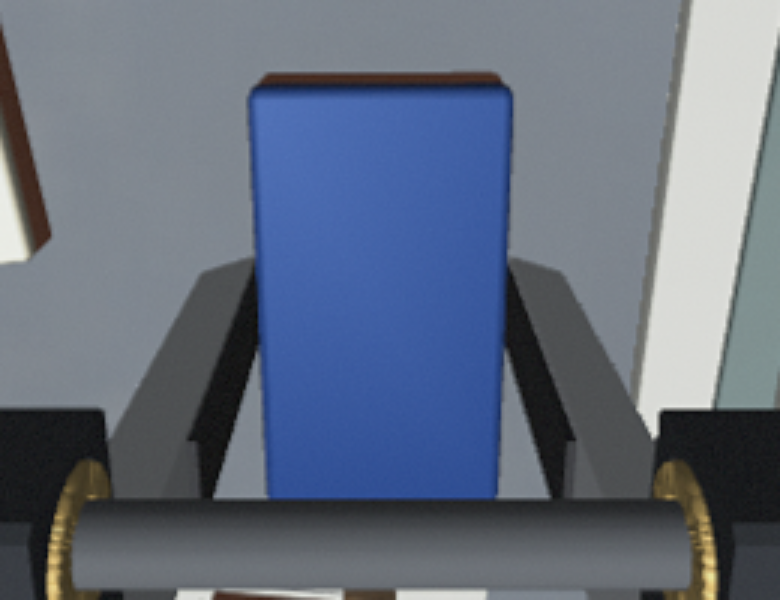

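```bash
python3 -c "
from h import *
from bench import cams
p=snap('wrist');H=p['hand_eye'];K=p['intrinsics']
for c in [(250,87),(511,87),(268,497),(497,497)]:
  u=(130+(c[0]+.5)/3-.5,130+(c[1]+.5)/3-.5)
  d=H[:3,:3]@np.linalg.inv(K)@[u[0],u[1],1];C=H[:3,3];print((C+d*(-.0197-C[2])/d[2]).round(4))
o=get_obs();print(o['tool_pos'],o['ee_rot'],o['joint_positions'])
"
```

```text
[ 0.0501 -0.0266 -0.0197]
[ 0.0501  0.0264 -0.0197]
[-0.047  -0.0266 -0.0197]
[-0.047   0.0271 -0.0197]
[0.59154928 0.34619025 0.11380613] [-3.13986061e+00  8.13213547e-04  1.66021876e+00] [ 4.46894734e-01  4.16616051e-01  1.13033306e+00 -1.55803159e-04
  1.59655064e+00  3.57469141e-01]
```

```bash
python3 -m crank '[{"tx":-4,"ty":-0.6,"tz":0,"twist":0,"grip":0},{"tx":-5,"ty":-0.8,"tz":0,"twist":0,"grip":0},{"tx":-5,"ty":-0.8,"tz":0,"twist":0,"grip":0},{"tx":-5,"ty":-0.8,"tz":0,"twist":0,"grip":0},{"tx":-5,"ty":-0.8,"tz":0,"twist":0,"grip":0},{"tx":-5,"ty":-0.8,"tz":0,"twist":0,"grip":0},{"tx":-5,"ty":-0.8,"tz":0,"twist":0,"grip":0},{"tx":-5,"ty":-0.8,"tz":0,"twist":0,"grip":0},{"tx":-4,"ty":-0.6,"tz":0,"twist":0,"grip":0},{"tx":-2.4,"ty":-0.2,"tz":0,"twist":0,"grip":0},{"tx":0,"ty":0,"tz":0,"twist":6,"grip":0},{"tx":0,"ty":0,"tz":0,"twist":0,"grip":0}]'; python3 -c "
from h import *
p=snap('wrist','w14');o=get_obs();print(o['tool_pos'],o['ee_rot'],o['width'],o['wrist_force'])
"
```

```text
time: 19.52
tool_pos: [0.5611, -0.1118, 0.112]
ee_rot: [-3.136, -0.002, 1.556]
wrist_force: [-0.7, -0.1, -2.7]
width: 0.0547
[ 0.56143561 -0.11151505  0.11259432] [-3.13679997e+00 -1.33590789e-03  1.55715471e+00] 0.054384779091704014 [ 0.3969486 -0.0380016 -1.9216723]
```

View pics/w14.png

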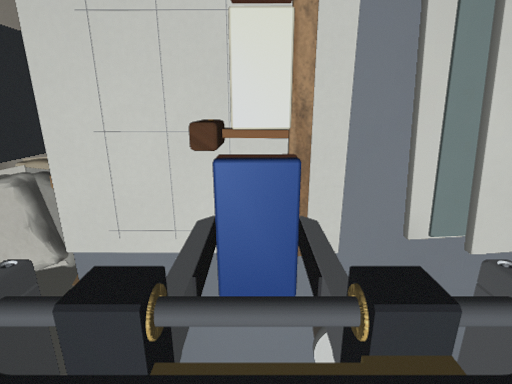

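```bash
python3 - <<'E'
from h import *
p=snap('wrist');o=get_obs();f=p['frame'].astype(float);g=f[...,0]-f[...,2]
def er(ch,rows,c0,c1,sg):
    o=[]
    for r in rows:
        d=sg*np.gradient(ch[r,c0:c1]);i=np.argmax(d)
        if 0<i<len(d)-1:
            a,b,e=d[i-1:i+2];o.append((c0+i+.5*(a-e)/(a-2*b+e+1e-9),r))
    return np.array(o)
def fitl(P,z,ax):
    W=np.array([ray(p,q,z)[:2] for q in P])
    for _ in range(4):
        k=np.polyfit(W[:,1-ax],W[:,ax],1);r=W[:,ax]-np.polyval(k,W[:,1-ax]);W=W[abs(r)<2.5*r.std()+1e-4]
    return k,r.std(),len(W),W[:,1-ax].min(),W[:,1-ax].max()
print('far edge',fitl(er(g,range(5,170),305,325,-1),.024,0))
print('near edge lower',fitl(er(f.mean(2),range(140,154),285,300,-1),.024,0))
print('near edge',fitl(er(f.mean(2),range(10,120),286,300,-1),.024,0))
P=er(f.mean(2).T,range(228,285),132,145,1)[:,::-1]
print('blade -y top',fitl(P,.035,1))
print(o['tool_pos'],o['ee_rot'])
E
```

```text
far edge (array([0.01602111, 0.61502886]), np.float64(7.238962791198776e-05), 165, np.float64(-0.09183185346738691), np.float64(0.052879685293267004))
near edge lower (array([9.60581271e-05, 5.91183400e-01]), np.float64(2.954334095882246e-05), 14, np.float64(-0.07537425012411722), np.float64(-0.06260508827109984))
near edge (array([0.01821995, 0.59403352]), np.float64(0.00012610874499275967), 110, np.float64(-0.04266600191149949), np.float64(0.049393655619853594))
blade -y top (array([-0.02816189, -0.04335862]), np.float64(0.0001297922420545655), 57, np.float64(0.5347806103754689), np.float64(0.5872784368861813))
[ 0.56179996 -0.11136103  0.11320839] [-3.13783124e+00 -1.02734878e-03  1.55742375e+00]
```

```bash
python3 -m crank '[{"tx":-0.1,"ty":-0.1,"tz":3,"twist":0.1,"grip":0},{"tx":0,"ty":0,"tz":3,"twist":0,"grip":0},{"tx":0,"ty":0,"tz":2,"twist":0,"grip":0},{"tx":0,"ty":0,"tz":0.8,"twist":0,"grip":0},{"tx":0,"ty":0,"tz":0,"twist":0,"grip":0},{"tx":0,"ty":0,"tz":0,"twist":0,"grip":0}]'; python3 -c "
from h import *
p=snap('wrist','w15');o=get_obs();print(o['tool_pos'],o['ee_rot'],o['width'],o['wrist_force'])
"
```

```text
time: 20.38
tool_pos: [0.5628, -0.113, 0.0287]
ee_rot: [3.139, 0.001, 1.554]
wrist_force: [-0.2, 0.7, -2.7]
width: 0.0548
[ 0.5628906  -0.11307125  0.02879227] [3.13922776e+00 7.49718213e-04 1.55419920e+00] 0.05454278282868736 [ 0.06908783  1.07327517 -1.82016089]
```

View pics/w15.png

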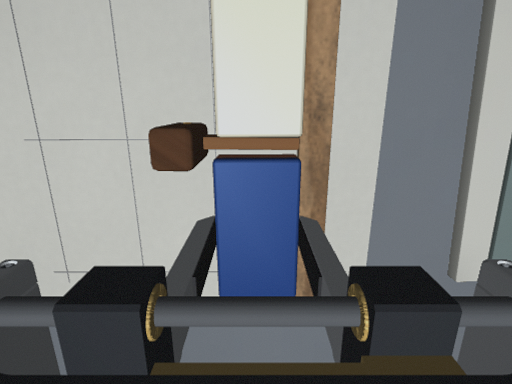

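```bash
python3 -m crank '[{"tx":0,"ty":-0.25,"tz":0,"twist":0,"grip":0},{"tx":0,"ty":0,"tz":0.5,"twist":0,"grip":0},{"tx":0,"ty":0,"tz":0.3,"twist":0,"grip":0},{"tx":0,"ty":0,"tz":0,"twist":0,"grip":0}]';python3 -m crank '[{"tx":0,"ty":0,"tz":0.15,"twist":0,"grip":0},{"tx":0,"ty":0,"tz":0,"twist":0,"grip":0}]'
```

```text
time: 20.92
tool_pos: [0.5591, -0.1127, 0.0189]
ee_rot: [-3.141, -0.0, 1.554]
wrist_force: [-0.5, -0.0, -1.7]
width: 0.0545
time: 21.18
tool_pos: [0.5595, -0.1129, 0.0185]
ee_rot: [3.141, 0.0, 1.554]
wrist_force: [-0.4, 0.8, 1.7]
width: 0.0544
```

```bash
python3 -m crank '[{"tx":0,"ty":0.15,"tz":0,"twist":0,"grip":0},{"tx":0,"ty":0.15,"tz":0,"twist":0,"grip":0},{"tx":0,"ty":0,"tz":0,"twist":0,"grip":0}]';python3 -m crank '[{"tx":0,"ty":0.1,"tz":0,"twist":0,"grip":0},{"tx":0,"ty":0,"tz":0,"twist":0,"grip":0}]';python3 -m crank '[{"tx":0,"ty":0.1,"tz":0,"twist":0,"grip":0},{"tx":0,"ty":0,"tz":0,"twist":0,"grip":0}]'
```

```text
time: 21.55
tool_pos: [0.5626, -0.1131, 0.0185]
ee_rot: [3.141, 0.0, 1.554]
wrist_force: [-2.7, 0.9, 3.4]
width: 0.0548
time: 21.8
tool_pos: [0.5635, -0.1131, 0.0185]
ee_rot: [3.142, 0.0, 1.554]
wrist_force: [-3.5, -0.1, 6.1]
width: 0.0545
time: 22.05
tool_pos: [0.5641, -0.1131, 0.0185]
ee_rot: [-3.141, 0.0, 1.554]
wrist_force: [-4.3, 0.2, 5.2]
width: 0.0547
```

```bash
python3 -m crank '[{"tx":0,"ty":0.07,"tz":0,"twist":0,"grip":0},{"tx":0,"ty":0,"tz":0,"twist":0,"grip":0}]';python3 -m crank '[{"tx":0,"ty":0.07,"tz":0,"twist":0,"grip":0},{"tx":0,"ty":0,"tz":0,"twist":0,"grip":0}]'; python3 -c "
from h import *
p=snap('wrist','w16');im=cv2.resize(p['frame'][100:310,150:400,::-1],None,fx=3,fy=3);cv2.imwrite('pics/w16c.png',im)
"
```

```text
time: 22.3
tool_pos: [0.5641, -0.1131, 0.0185]
ee_rot: [-3.139, 0.0, 1.554]
wrist_force: [-6.5, 0.4, 7.0]
width: 0.0548
time: 22.55
tool_pos: [0.5642, -0.113, 0.0186]
ee_rot: [-3.138, 0.0, 1.553]
wrist_force: [-8.6, -0.8, 7.7]
width: 0.0543
```

View pics/w16c.png

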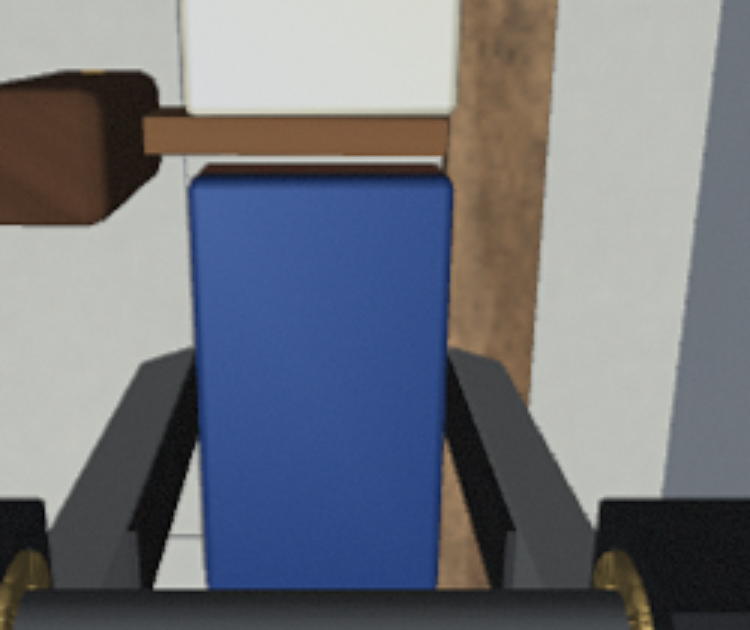

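```bash
python3 -m crank '[{"tx":0.1,"ty":-0.1,"tz":-0.02,"twist":0,"grip":0},{"tx":0.15,"ty":0,"tz":0,"twist":0,"grip":0},{"tx":0,"ty":0,"tz":0,"twist":0,"grip":0}]';python3 -m crank '[{"tx":0.08,"ty":0,"tz":0,"twist":0,"grip":0},{"tx":0,"ty":0,"tz":0,"twist":0,"grip":0}]';python3 -m crank '[{"tx":0.07,"ty":0,"tz":0,"twist":0,"grip":0},{"tx":0,"ty":0,"tz":0,"twist":0,"grip":0}]'
```

```text
time: 22.98
tool_pos: [0.5642, -0.1128, 0.0185]
ee_rot: [-3.14, 0.004, 1.553]
wrist_force: [-4.8, -5.3, 4.8]
width: 0.0546
time: 23.22
tool_pos: [0.5643, -0.1125, 0.0186]
ee_rot: [-3.141, 0.005, 1.553]
wrist_force: [-5.3, -5.5, 4.4]
width: 0.0547
time: 23.48
tool_pos: [0.5642, -0.1118, 0.0185]
ee_rot: [-3.14, 0.005, 1.553]
wrist_force: [-4.9, -5.8, 5.3]
width: 0.0547
```

```bash
python3 -m crank '[{"tx":0.05,"ty":-0.05,"tz":-0.03,"twist":0,"grip":0},{"tx":0,"ty":0,"tz":0,"twist":0,"grip":0}]';python3 -m crank '[{"tx":0.08,"ty":0,"tz":0,"twist":0,"grip":0},{"tx":0,"ty":0,"tz":0,"twist":0,"grip":0}]';python3 -m crank '[{"tx":0.08,"ty":0,"tz":0,"twist":0,"grip":0},{"tx":0,"ty":0,"tz":0,"twist":0,"grip":0}]'
```

```text
time: 23.72
tool_pos: [0.5642, -0.11, 0.0185]
ee_rot: [-3.141, 0.003, 1.553]
wrist_force: [-3.2, -3.2, 2.6]
width: 0.0544
time: 23.98
tool_pos: [0.5642, -0.109, 0.0185]
ee_rot: [-3.141, 0.003, 1.553]
wrist_force: [-3.0, -4.2, 2.9]
width: 0.0549
time: 24.22
tool_pos: [0.5643, -0.1088, 0.0185]
ee_rot: [-3.141, 0.004, 1.553]
wrist_force: [-3.6, -5.6, 2.3]
width: 0.0544
```

```bash
python3 -m crank '[{"tx":0.06,"ty":0,"tz":0,"twist":0,"grip":0},{"tx":0,"ty":0,"tz":0,"twist":0,"grip":0}]';python3 -m crank '[{"tx":0.06,"ty":0,"tz":0,"twist":0,"grip":0},{"tx":0,"ty":0,"tz":0,"twist":0,"grip":0}]'; python3 -c "
from h import *
p=snap('wrist','w17');im=cv2.resize(p['frame'][100:310,150:400,::-1],None,fx=3,fy=3);cv2.imwrite('pics/w17c.png',im)
"
```

```text
time: 24.48
tool_pos: [0.5643, -0.1088, 0.0185]
ee_rot: [-3.141, 0.005, 1.553]
wrist_force: [-3.3, -6.6, 1.9]
width: 0.0547
time: 24.72
tool_pos: [0.5643, -0.1088, 0.0185]
ee_rot: [-3.141, 0.006, 1.553]
wrist_force: [-4.0, -8.7, 2.1]
width: 0.0547
```

View pics/w17c.png

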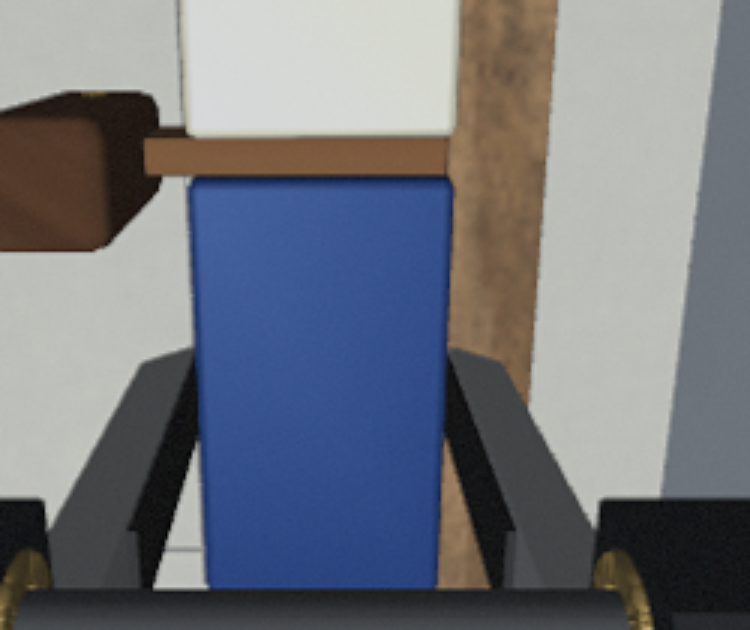

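```bash
python3 -m crank '[{"tx":-0.1,"ty":-0.05,"tz":0,"twist":0,"grip":0},{"tx":0,"ty":0,"tz":0,"twist":0,"grip":0}]'; python3 -m crank '[{"tx":-0.07,"ty":-0.04,"tz":0,"twist":0,"grip":0},{"tx":0,"ty":0,"tz":0,"twist":0,"grip":0}]'
```

```text
time: 25.02
tool_pos: [0.5643, -0.1088, 0.0185]
ee_rot: [3.141, 0.004, 1.553]
wrist_force: [-0.8, -6.2, 1.3]
width: 0.0546
time: 25.28
tool_pos: [0.5643, -0.1088, 0.0186]
ee_rot: [3.14, 0.003, 1.553]
wrist_force: [0.1, -6.1, 0.5]
width: 0.0546
```

```bash
python3 -m crank '[{"tx":-0.1,"ty":0,"tz":0,"twist":0,"grip":0},{"tx":0,"ty":0,"tz":0,"twist":0,"grip":0}]'; python3 -m crank '[{"tx":-0.06,"ty":0,"tz":0,"twist":0,"grip":0},{"tx":0,"ty":0,"tz":0,"twist":0,"grip":0}]'
```

```text
time: 25.52
tool_pos: [0.5642, -0.1088, 0.0186]
ee_rot: [3.14, 0.001, 1.554]
wrist_force: [0.5, -5.0, 0.2]
width: 0.0543
time: 25.78
tool_pos: [0.5643, -0.1088, 0.0186]
ee_rot: [3.14, -0.0, 1.554]
wrist_force: [2.5, -3.4, -0.4]
width: 0.0546
```

Relaxed, position unchanged. Open and lift clear.

```bash
python3 -m crank '[{"tx":0,"ty":0,"tz":0,"twist":0,"grip":0.75},{"tx":0,"ty":0,"tz":0,"twist":0,"grip":0.75},{"tx":0,"ty":0,"tz":0,"twist":0,"grip":0.75},{"tx":0,"ty":0,"tz":-2,"twist":0,"grip":0.75},{"tx":0,"ty":0,"tz":-4,"twist":0,"grip":0.75},{"tx":0,"ty":0,"tz":-5,"twist":0,"grip":0.75},{"tx":0,"ty":0,"tz":-2,"twist":0,"grip":0.75},{"tx":0,"ty":0,"tz":0,"twist":0,"grip":0.75}]'; python3 - <<'E'
from h import *
p=snap('wrist','w18');o=get_obs();print(o['tool_pos'],o['ee_rot'],o['joint_positions'])
d=cams.outline_of(p,'blue_tile')[0];q,e,s=fit(p,TILE,d['region'],[.564,-.109,-.016],.013);print(q,e,s)
d=cams.outline_of(p,'last_tile')[0];q,e,s=fit(p,TILE,d['region'],[.566,-.001,-.016],.013);print(q,e,s)
d=cams.outline_of(p,'spacer')[0];q,e,s=fit(p,SP,d['region'],[.518,-.054,-.016],.013);print(q,e,s)
E
```

```text
time: 26.78
tool_pos: [0.5647, -0.109, 0.1508]
ee_rot: [3.137, 0.001, 1.554]
wrist_force: [-0.2, 1.0, -0.5]
width: 0.0707
[ 0.56362641 -0.10873097  0.14866687] [3.14079040e+00 2.51126142e-05 1.55403893e+00] [-2.89456864e-01  1.53323082e-01  1.39019594e+00  1.91955226e-04
  1.59729426e+00 -2.72694320e-01]
[ 0.56384076 -0.11030624 -0.01690153] 191.24705882352941 4299.0
[ 0.5654892 -0.0013587 -0.0177254] 163.96470588235294 5746.0
[ 0.51723911 -0.05392476 -0.04452736] 181.2980392156863 1238.0
```

View pics/w18.png

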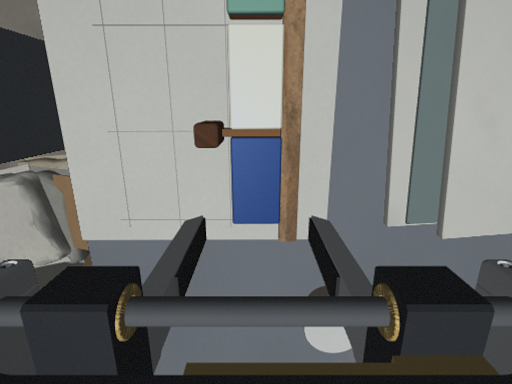

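```bash
python3 -m crank '[{"tx":2.7,"ty":-2.3,"tz":0,"twist":0,"grip":0.75},{"tx":2.7,"ty":-2.4,"tz":0,"twist":0,"grip":0.75},{"tx":0,"ty":0,"tz":3.5,"twist":0,"grip":0.75},{"tx":0,"ty":0,"tz":1,"twist":0,"grip":0.75},{"tx":0,"ty":0,"tz":0,"twist":0,"grip":0.75}]'; python3 - <<'E'
from h import *
p=snap('wrist','w19');o=get_obs();print(o['tool_pos'],o['ee_rot'])
d=cams.outline_of(p,'spacer')[0];q,e,s=fit(p,SP,d['region'],[.518,-.054,-.016],.013);print(q,e,s)
overlay(p,SP,q,.013,'f19',(160,80,360,270))
E
```

```text
time: 27.6
tool_pos: [0.5165, -0.0541, 0.1018]
ee_rot: [-3.138, -0.001, 1.554]
wrist_force: [0.1, -0.1, 1.2]
width: 0.0703
[ 0.51741141 -0.05435631  0.10312133] [-3.14049805e+00 -1.61083752e-04  1.55335285e+00]
[ 0.51705714 -0.05308486 -0.05739096] 472.74509803921563 1620.0
```

View pics/f19.png

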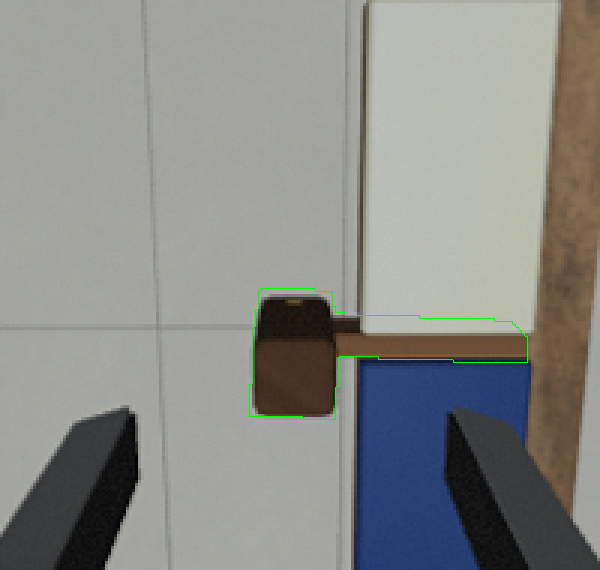

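```bash
python3 - <<'E'
from h import *
p=snap('wrist');o=get_obs()
W=[ray(p,(160+(c[0]+.5)/3-.5,80+(c[1]+.5)/3-.5),.068) for c in [(258,340),(336,340),(335,415),(254,414)]]
print(np.round(W,4),np.mean(W,0));print(o['tool_pos'],o['ee_rot'])
E
```

```text
[[ 0.5089 -0.0431  0.068 ]
 [ 0.5306 -0.0435  0.068 ]
 [ 0.5303 -0.066   0.068 ]
 [ 0.5071 -0.0652  0.068 ]] [ 0.51922962 -0.05447385  0.068     ]
[ 0.51828324 -0.05460035  0.10440413] [3.14006659e+00 4.12686636e-04 1.55332156e+00]
```

```bash
python3 -m crank '[{"tx":0,"ty":0.1,"tz":3,"twist":0,"grip":0.75},{"tx":0,"ty":0,"tz":2.4,"twist":0,"grip":0.7},{"tx":0,"ty":0,"tz":0.9,"twist":0,"grip":0.6},{"tx":0,"ty":0,"tz":0,"twist":0,"grip":0.5},{"tx":0,"ty":0,"tz":0,"twist":0,"grip":0.5}]'; python3 -c "
from h import *
p=snap('wrist','w20');o=get_obs();print(o['tool_pos'],o['ee_rot'],o['width'])"
```

```text
time: 28.38
tool_pos: [0.5196, -0.0544, 0.0419]
ee_rot: [3.139, 0.001, 1.554]
wrist_force: [0.2, -0.8, 0.2]
width: 0.0472
[ 0.51954676 -0.05441094  0.04196317] [3.13890192e+00 5.71907030e-04 1.55376177e+00] 0.04718636411447036
```

View pics/w20.png

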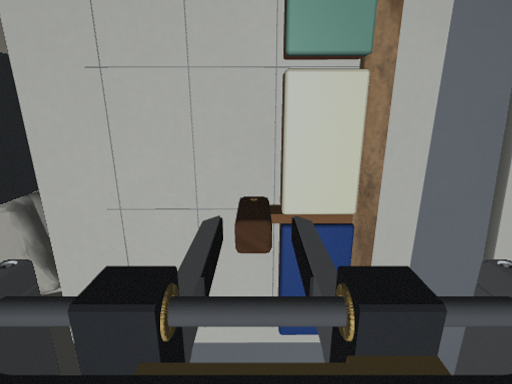

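```bash
python3 -m crank '[{"tx":0,"ty":-0.1,"tz":0,"twist":0,"grip":0.35},{"tx":0,"ty":0,"tz":0,"twist":0,"grip":0.3}]'; python3 -c "
from h import *
p=snap('wrist','w21');o=get_obs();print(o['tool_pos'],o['ee_rot'],o['width'])
im=cv2.resize(p['frame'][180:300,180:340,::-1],None,fx=4,fy=4);cv2.imwrite('pics/w21c.png',im)"
```

```text
time: 28.68
tool_pos: [0.5177, -0.0542, 0.041]
ee_rot: [3.141, 0.0, 1.554]
wrist_force: [1.0, 0.0, -0.3]
width: 0.0304
[ 0.51757701 -0.05416878  0.0408283 ] [3.14096355e+00 2.33942620e-04 1.55384337e+00] 0.028938447255026967
```

View pics/w21c.png

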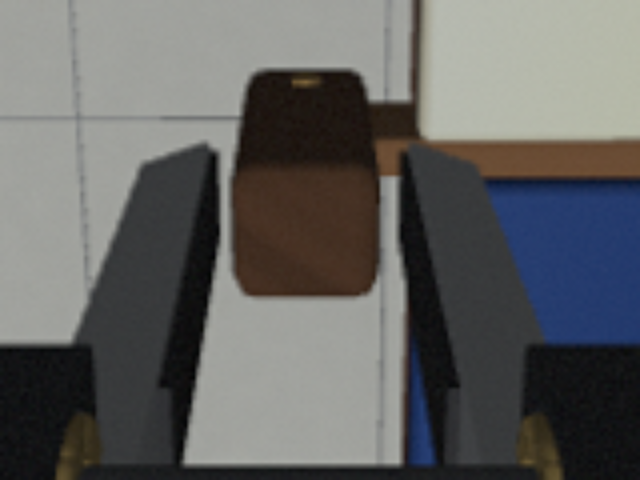

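```bash
python3 -m crank '[{"tx":0,"ty":0,"tz":0,"twist":0,"grip":0.2},{"tx":0,"ty":0,"tz":0,"twist":0,"grip":0},{"tx":0,"ty":0,"tz":0,"twist":0,"grip":0},{"tx":0,"ty":0,"tz":0,"twist":0,"grip":0}]'; python3 -m crank '[{"tx":0,"ty":0,"tz":-0.5,"twist":0,"grip":0},{"tx":0,"ty":0,"tz":-0.7,"twist":0,"grip":0},{"tx":0,"ty":0,"tz":-0.8,"twist":0,"grip":0},{"tx":0,"ty":0,"tz":-1,"twist":0,"grip":0},{"tx":0,"ty":0,"tz":-2,"twist":0,"grip":0},{"tx":0,"ty":0,"tz":-3,"twist":0,"grip":0},{"tx":0,"ty":0,"tz":-2,"twist":0,"grip":0},{"tx":0,"ty":0,"tz":0,"twist":0,"grip":0}]'; python3 - <<'E'
from h import *
p=snap('wrist','w22');o=get_obs();print(o['tool_pos'],o['ee_rot'],o['width'],o['wrist_force'])
E
```

```text
time: 29.22
tool_pos: [0.5175, -0.0541, 0.0406]
ee_rot: [3.141, 0.0, 1.554]
wrist_force: [-0.8, -0.3, 0.8]
width: 0.0235
time: 30.22
tool_pos: [0.519, -0.0544, 0.1434]
ee_rot: [3.136, 0.001, 1.554]
wrist_force: [-0.0, 0.0, -0.8]
width: 0.0236
[ 0.51804219 -0.05419184  0.14157649] [3.13918503e+00 4.43386453e-04 1.55381865e+00] 0.024088032733954778 [-0.40588833 -0.06212411 -0.49076286]
```

View pics/w22.png

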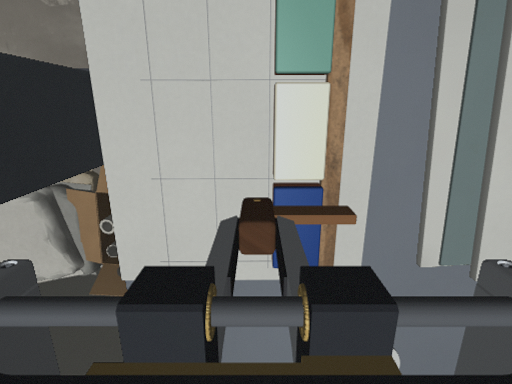

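```bash
python3 -m crank '[{"tx":-4.8,"ty":-0.9,"tz":0,"twist":0,"grip":0},{"tx":-4.8,"ty":-0.9,"tz":0,"twist":0,"grip":0},{"tx":-4.8,"ty":-0.9,"tz":0,"twist":0,"grip":0},{"tx":-4.8,"ty":-0.9,"tz":0,"twist":0,"grip":0},{"tx":-4.8,"ty":-0.9,"tz":0,"twist":0,"grip":0},{"tx":-4.7,"ty":-0.9,"tz":0,"twist":0,"grip":0},{"tx":0,"ty":0,"tz":4,"twist":0,"grip":0},{"tx":0,"ty":0,"tz":4,"twist":0,"grip":0},{"tx":0,"ty":0,"tz":2.5,"twist":0,"grip":0},{"tx":0,"ty":0,"tz":0,"twist":0,"grip":0},{"tx":0,"ty":0,"tz":0,"twist":0,"grip":0}]'; python3 -c "
from h import *
snap('wrist','w23');snap('top','t23');o=get_obs();print(o['tool_pos'],o['ee_rot'],o['width'],o['wrist_force'])"
```

```text
time: 31.65
tool_pos: [0.4588, -0.3403, 0.036]
ee_rot: [3.141, 0.0, 1.554]
wrist_force: [0.5, -0.3, -0.8]
width: 0.0239
[ 0.45939146 -0.34082248  0.03708094] [3.13957295e+00 1.88907555e-03 1.55397844e+00] 0.023907860450489753 [ 0.73197386 -0.01063914 -0.6336244 ]
```

View pics/w23.png

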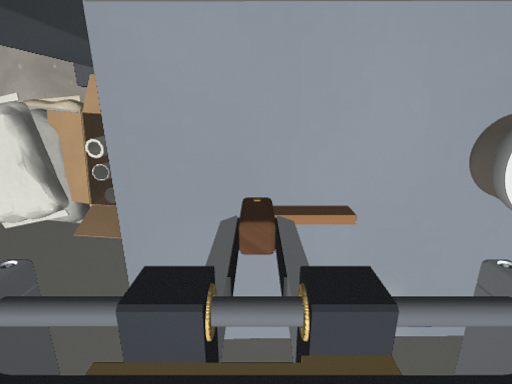

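View pics/t23.png

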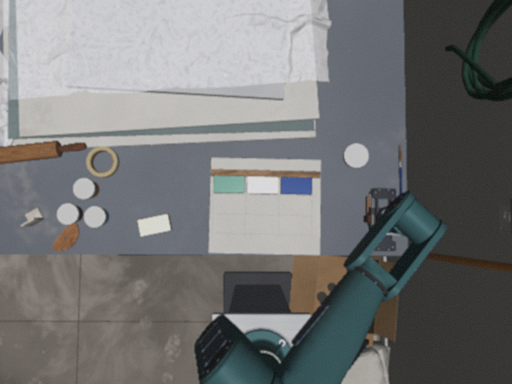

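```bash
python3 -m crank '[{"tx":0,"ty":0,"tz":0.6,"twist":0,"grip":0},{"tx":0,"ty":0,"tz":0.2,"twist":0,"grip":0},{"tx":0,"ty":0,"tz":0,"twist":0,"grip":0}]'; python3 -m crank '[{"tx":0,"ty":0,"tz":0.1,"twist":0,"grip":0},{"tx":0,"ty":0,"tz":0,"twist":0,"grip":0}]'
```

```text
time: 32.12
tool_pos: [0.4586, -0.3402, 0.0276]
ee_rot: [3.141, 0.0, 1.554]
wrist_force: [0.1, 0.7, -0.2]
width: 0.0236
time: 32.38
tool_pos: [0.4586, -0.3403, 0.0276]
ee_rot: [3.141, 0.0, 1.554]
wrist_force: [-0.8, 1.3, 5.0]
width: 0.024
```

Contact at exactly the expected height. Release, rise, and check.

```bash
python3 -m crank '[{"tx":0,"ty":0,"tz":-0.06,"twist":0,"grip":0},{"tx":0,"ty":0,"tz":0,"twist":0,"grip":0.5},{"tx":0,"ty":0,"tz":0,"twist":0,"grip":0.5},{"tx":0,"ty":0,"tz":0,"twist":0,"grip":0.5},{"tx":0,"ty":0,"tz":-3,"twist":0,"grip":0.5},{"tx":0,"ty":0,"tz":-5,"twist":0,"grip":0.5},{"tx":0,"ty":0,"tz":-5,"twist":0,"grip":0.5},{"tx":0,"ty":0,"tz":-2,"twist":0,"grip":0.5},{"tx":0,"ty":0,"tz":0,"twist":0,"grip":0.5}]'; python3 -m crank '[{"tx":4,"ty":1,"tz":0,"twist":0,"grip":0.5},{"tx":5.5,"ty":1.5,"tz":0,"twist":0,"grip":0.5},{"tx":5.5,"ty":1,"tz":0,"twist":0,"grip":0.5},{"tx":3,"ty":0.5,"tz":0,"twist":0,"grip":0.5},{"tx":0,"ty":0,"tz":0,"twist":0,"grip":0.5},{"tx":0,"ty":0,"tz":0,"twist":0,"grip":0.5}]'; python3 - <<'E'
from h import *
p=snap('wrist','w24');o=get_obs();print(o['tool_pos'],o['ee_rot'])
im=cv2.resize(p['frame'][0:260,150:400,::-1],None,fx=3,fy=3)[:,:];cv2.imwrite('pics/w24c.png',im[:600])
for n,g in (('blue_tile',[.564,-.109,-.016]),('last_tile',[.566,-.001,-.016])):
    for d in cams.outline_of(p,n)[:1]:
        q,e,s=fit(p,TILE,d['region'],g,.013);print(n,q,e,s)
snap('top','t24');snap('scene','s24')
E
```

```text
time: 33.5
tool_pos: [0.4595, -0.341, 0.1794]
ee_rot: [3.138, 0.003, 1.554]
wrist_force: [0.2, 0.4, -0.8]
width: 0.0467
time: 34.25
tool_pos: [0.501, -0.1612, 0.1756]
ee_rot: [-3.139, -0.0, 1.554]
wrist_force: [-0.1, -0.2, 0.3]
width: 0.0472
[ 0.50107919 -0.16168495  0.17596786] [-3.13984153e+00 -6.92202814e-05  1.55273555e+00]
blue_tile [ 0.5634209  -0.10866674 -0.01472048] 253.79607843137256 4278.0
```

View pics/w24c.png

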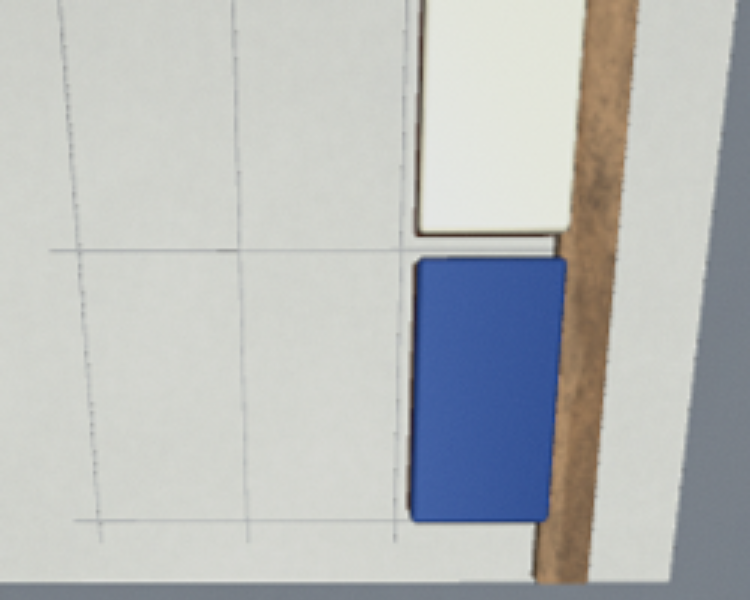

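View pics/t24.png

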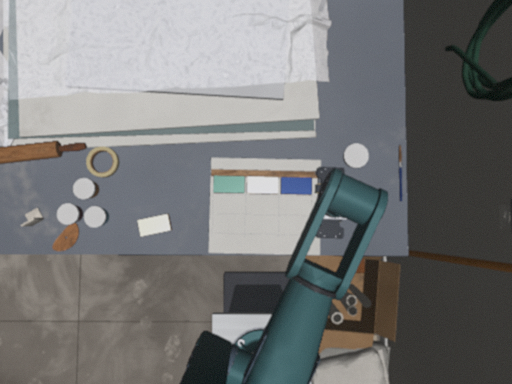

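View pics/s24.png

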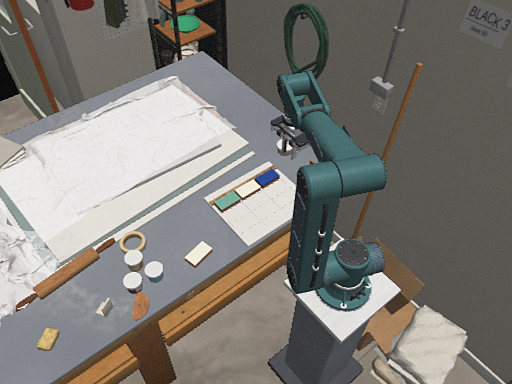

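```bash
python3 -m crank '[{"tx":5,"ty":0,"tz":0,"twist":0,"grip":0.5},{"tx":5,"ty":-1,"tz":0,"twist":0,"grip":0.5},{"tx":4,"ty":-1,"tz":0,"twist":0,"grip":0.5},{"tx":0,"ty":0,"tz":0,"twist":0,"grip":0.5},{"tx":0,"ty":0,"tz":0,"twist":0,"grip":0.5}]'; python3 - <<'E'
from h import *
p=snap('top','t25');im=p['frame'][:,:,::-1]
cv2.imwrite('pics/t25c.png',cv2.resize(im[130:260,200:420],None,fx=3.5,fy=3.5))
for n,z in [('cream_tile',.025),('slip_cup',.046),('brush',.006),('glaze_tub',.057),('blue_tile',.038),('spacer',.03)]:
    for d in cams.outline_of(p,n)[:1]:
        r=plane_rect(p,d['region'],z); print(n,round(d['conf'],2),np.round(r[0],1),np.round(r[1],1),round(r[2],1))
        if n=='spacer':
            print(fit(p,SP,d['region'],[.46,-.34,-.016],0))
p=snap('wrist','w25');print(get_obs()['tool_pos'])
d=cams.outline_of(p,'blue_tile')
E
```

```text
time: 35.12
tool_pos: [0.4842, -0.0213, 0.1772]
ee_rot: [3.141, 0.001, 1.553]
wrist_force: [-0.6, 0.0, 0.3]
width: 0.0467
cream_tile 0.73 [437.8 346.8] [ 55.6 104.7] 10.9
slip_cup 0.77 [ 663.3 -294.3] [74.1 80.5] 0.3
glaze_tub 0.9 [463.1 519.7] [56.1 68.9] 0.3
blue_tile 0.8 [ 569.9 -114.4] [41.7 83.5] 0.3
spacer 0.71 [438.7 343.4] [ 54. 107.] 12.8
(array([ 0.463, -0.34 , -0.016]), np.float64(745.7098039215687), np.float64(563.0))
[ 0.48407185 -0.02109063  0.17696583]
```

View pics/t25c.png

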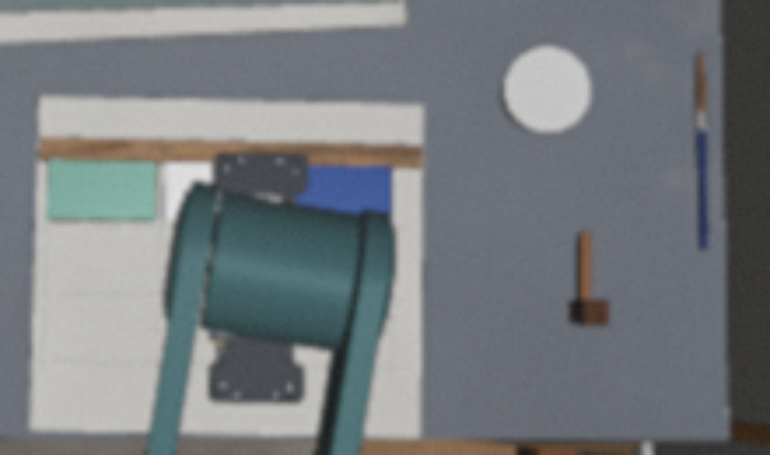

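View pics/w25.png

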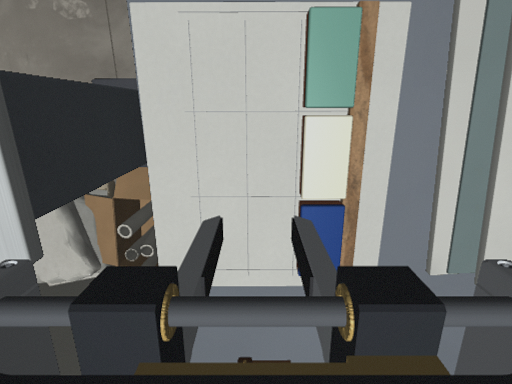

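```bash
python3 - <<'E'
from h import *
p=snap('wrist');f=p['frame'].astype(float);g=f.mean(2)
# both tile joints, measured the same way: row profiles at columns
for c in (312,318,324,330,336,342):
    def cross(r0,r1,lab,z=.038):
        pr=f[r0:r1,c]; return pr
    pr=g[190:215,c]; d=np.gradient(pr)
    print(c,pr.round(0).astype(int).tolist())
import sys
cv2.imwrite('pics/w26c.png',cv2.resize(p['frame'][90:240,280:380,::-1],None,fx=4,fy=4,interpolation=cv2.INTER_CUBIC))
# rays at candidate
for n,u in (('a',(326,199.5)),('b',(326,205))): print(n,ray(p,u,.038))
E
```

```text
312 [213, 213, 213, 212, 214, 213, 213, 214, 209, 164, 99, 55, 40, 43, 34, 29, 58, 79, 88, 88, 89, 86, 86, 85, 86]
318 [212, 213, 212, 212, 213, 213, 213, 214, 208, 160, 100, 52, 42, 46, 34, 33, 59, 79, 85, 87, 85, 86, 84, 85, 86]
324 [213, 213, 211, 212, 212, 212, 211, 215, 206, 162, 102, 54, 42, 46, 36, 33, 59, 78, 84, 83, 86, 85, 83, 83, 84]
330 [212, 211, 212, 212, 211, 211, 212, 213, 201, 161, 99, 52, 42, 43, 37, 32, 59, 75, 83, 82, 86, 83, 82, 82, 81]
336 [211, 212, 212, 211, 211, 212, 212, 214, 198, 158, 98, 49, 44, 43, 37, 31, 60, 76, 81, 83, 83, 82, 81, 83, 80]
342 [211, 211, 211, 210, 210, 212, 212, 215, 195, 110, 71, 79, 92, 87, 50, 30, 57, 75, 82, 81, 82, 82, 84, 82, 82]
a [ 0.56822313 -0.05127598  0.038     ]
b [ 0.56857581 -0.05841911  0.038     ]
```

View pics/w26c.png

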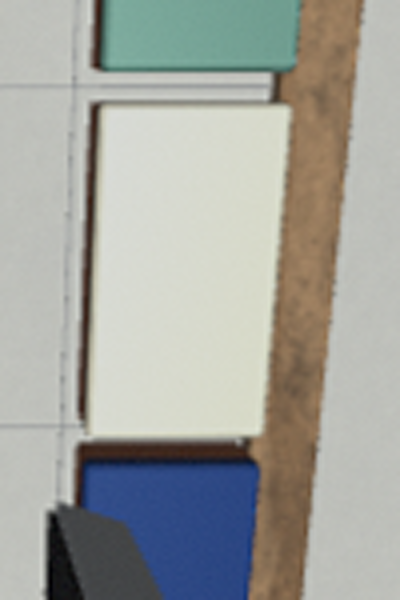

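```bash
python3 -c "
from bench import ticket,get_obs
print(get_obs()['time']);print(ticket.close_job())"
```

```text
35.625
the job is handed in; nothing more can be done
None
```

I finished all three steps in the order asked and handed the job in at 35.6 s. I stood the spacer on the board with its blade against the last bonded tile. Then I laid the blue tile glaze up, pushed against the straightedge and up to the blade until it stopped against each. Last, I lifted the spacer straight out and stood it on the bench to the right of the board, at about (0.46, -0.34).

**Last checks that agreed**
- **Joint:** it measured about 8 mm in the wrist camera and looked even across its width. The blue tile's centre fitted about 107–108 mm from the last tile's, in line with it.
- **Spacer lift:** with the spacer out, the tile's measured position agreed with where I had set it, to about 2 mm.
- **Spacer and loose things:** the last top view shows the spacer upright and the brush and white-lidded tub where they were. The cream tile, slip cup and glaze tub measured within about 2 mm of their first positions.
- **Forces:** the highest contact force I read was under 10 N on any axis.

**Checks that failed or disagreed**
- **Fingertips:** they sit roughly 10 mm behind the TCP, not 11 mm ahead as described. My first grasp of the blue tile therefore closed above it without moving it, and I gripped again lower down.
- **Network in the last views:** it missed the last tile once, did not report the brush in the last top view, and took the cream tile for the spacer there. In that view I judged the spacer and brush by eye only.

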